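# Change the foil roll on the splined feed spindle and hold it home

## Task

Change the foil roll on the feed unit: lift the empty spool straight off the splined spindle and leave it in the brass tray, then take the fresh copper-coloured roll, turn it until its keyways mesh with the spindle's splines, slide it down and press it fully home against the spring-loaded cork plate. Finish while still gripping the roll and pressing it fully down, so that I can slide the side latch over its flange. Leave the silver roll, the stamp, the eraser and the film dispenser where they are.

Things in the scene. Friction and masses are not known exactly. Their poses are not given: they have to be found in the camera images.
- spindle_tip (a point): Centre of the top of the upright steel spindle, 82 mm above the table; it does not turn. Round nose 17 mm wide, tapered over its top 7 mm. From 12 mm below this point (70 mm above the table) down to the deck it has four splines, 5 mm wide, 27 mm across, forming a cross along this point's x and y axes. z is up. Meshed play: 1 mm sideways, 0.1 rad in turning
- feed_unit: Fixed dark green housing, 140 x 116 mm, aluminium deck 30 mm above the table. Origin at table height under the spindle, x to the edge with two guide rollers (at x 62, y +-36 mm, tops 59 mm above the table). A brass side latch stands 37 mm from the spindle on the +y side, up to 49 mm above the table
- clutch_plate (a joint): How far the sprung cork-faced ring plate (60 mm across, round the spindle's foot) is pressed down, in m: 0 = up (cork face 44 mm above the table), 0.008 = fully down on its stop (36 mm). It pushes up with 3 N at the top, 9 N at the bottom; a roll's weight does not move it
- spent_core_mid (a point): Empty slate-grey spool, 50 g, at first meshed on the spindle with its underside on the cork plate. 64 mm tall: a foot flange 66 mm wide, 3 mm thick, and above it a barrel 40 mm wide, ribbed in its upper 31 mm for the grip. Through bore 31 mm wide; 4 teeth reaching in to 10 mm from the axis leave a cross of keyways 7 mm wide along this point's x and y axes. Point: on the axis, half-way up, z up
- copper_roll_mid (a point): Fresh roll of copper-coloured foil to be loaded, 90 to 180 g, standing on its flange on the table to the right. Same spool, sizes, point and axes as the empty spool's, with foil wound on the barrel, 61 mm across, from the flange up to 31 mm above the underside; the bare 40 mm collar above is the grip
- silver_roll_mid (a point): Roll of silver-coloured foil, standing on the table to the right, not wanted now. Same spool, sizes, point and axes as the empty spool's
- brass_tray: Fixed oval brass tray with a low lobed rim, 221 x 126 x 16 mm, left of the unit on the table; the origin is the centre of its underside, its x axis runs along the 221 mm side, z up. Its flat floor, 2 mm above the table, is about 190 x 90 mm
- wood_stamp_mid (a point): Bystander: hand stamp with a brown wooden handle, 29 x 30 x 73 mm, upright behind the unit; the point is half-way up
- eraser_mid (a point): Bystander: blue and white eraser, 21 x 50 x 12 mm, at the table's near edge; the point is half-way up
- film_box_mid (a point): Bystander: small clear film dispenser, 29 x 27 x 51 mm, between the unit and the tray; the point is half-way up
There are look-alikes about, which are no part of the job. What is shaped like the part that bears spent_core_mid but blue or red is not meant.

How it is judged:
By the outcome, as a careful person would: the job done as asked, in the order asked, and still so for the second after the job is handed in, while the arm keeps its last pose, push and grip.
It also fails if it takes over 58 s, if anything falls off the work surface, if the arm or the gripper's body presses on something with over 40 N, if the wrist force passes 120 N, or if a joint passes its speed limit or range.

## Robot

A 7-joint arm with a two-finger parallel gripper is mounted at the origin on a cart in front of the work surface, level with it; the furniture and walls round the work are solid. World frame = base frame: x ahead of the robot, y to its left, z up, the work surface at z = 0. Lengths are in m, angles in rad, forces in N, time in s.
With the tool pointing down it reaches from about 0.35 to 0.9 m from the base axis. Payload 8.1 kg.
Tool frame: the origin (TCP) lies on the centre line of the jaws, within the pads' length; the fingertips stand arm.tip_extent ahead of it and the grasp point (between the pads) lies 3 mm ahead of it (arm.tip_extent is the distance from the TCP to the fingertips, in m); y points along the fingers, z is the direction in which the jaws open and shut, and the axes are right-handed (so a half turn about y gives the same grasp; the last joint's range is limited). The gripper opens to 92 mm and grips with 3 to 60 N. Pads are 19 mm wide; open, the fingers measure 130 mm over their backs; the gripper's body (75 mm by 190 mm) begins 47 mm behind the grasp point.
Start: joints at [1.134, 0.434, 0.025, 1.573, -0.012, 1.134, -0.075], TCP at [0.205, -0.591, 0.249] pointing down, gripper open.
Joint ranges: [-2.62, 2.62], [-0.44, 2.09], [-1.27, 1.32], [0.08, 2.57], [-1.32, 4.46], [0.12, 2], [-2.74, 2.74]. Speed limits (rad/s): [2.22, 2.22, 3.01, 3.01, 3.14, 3.14, 3.14].

## Interface

Orientations are given as a rotation vector (axis times angle).
In Python, from cell import observe, get_image, sign_off, boxes_of, place_of, arm gives the robot as it stands.
- The arm moves only by the tool arm_command, never from a script. Its argument "plan" is a list of rows, each a list of 2 entries, a list of its own where there are three numbers: the shift along the tool's x, y, z in m, then the turn, a rotation vector about the tool's x, y, z in degrees. In form: [[[tx, ty, tz], [ax, ay, az]], ...]. A call has 1 to 5 rows; each row is the pose to reach, as a shift and turn from the pose commanded when the call began, along the tool's axes at that moment; what a row does not reach only later rows make up. A row lasts 1/10 s, in which the tool goes at most 50 mm and 8.59 degrees, less where a joint would pass 70% of its speed; a pose out of reach is approached as far as the arm can. A call with a gripper value outside its range is refused whole. "fingers" is the closure, from -1 (fully open) to 1 (shut), set as the call begins (left out, the last holds). The fingers move at their own pace and stop on an object; "squeeze" is the grip in N (left out, the last holds). Time passes only in rows, so rows that repeat a pose let the fingers close. It gives the time, the measured TCP pose, the force and the opening at its end, in the units of the state.
- observe(): the state, without advancing time (a new reading comes with each control period).
- get_image(name): name is "scene" or "top"; returns a dict with "color" (384x512x3 uint8, red, green, blue), "camera_matrix" (3x3 intrinsics, pixels), "world_to_cam" (4x4, takes a point from world to camera coordinates). Camera axes: x right, y up, looking along -z (the intrinsics and any distortion apply to the point x, -y, -z); pixel columns grow to the right and rows downward; lengths in m; the calibration is good to about 2 mm. A picture is of the moment at which its call begins. There is no depth.
- sign_off(): hands the job in, once; it reports no verdict.
Trained networks look in a picture, given as the dict that the camera call returned (one of the last four; its "shot" number tells which), for a name from the list of things; names that differ only in an ending like _2 or _b are one class to them, and where a whole thing is asked for, a point or a joint stands for the part that bears it (a point fixed in the world has none). Each returns a list of dicts, best first, with "confidence" (0 to 1); they miss things now and then, are a little off and sometimes report something else, mostly with a low value. They report only what shows in the picture. A call takes as long as a camera call. They do not tell look-alikes from the thing itself.
- boxes_of(picture, thing): "point" ([column, row] in pixels, amid what is visible of it).
- place_of(picture, thing): "point" ([column, row] in pixels: a listed point, or the origin of a listed thing).
The state is a dict: "clock": time; "joints": joint angles; "dq": joint speeds; "joint_efforts": joint torques, N m; "position": TCP position; "ee_rot": TCP orientation; "force": force on the tool from outside, world axes, zero at the start; "ft_torque": the same for the moment, N m; "width": opening from 0.0 (shut) to 1.0 (fully open).
Only numpy, scipy, OpenCV 4.12 (cv2) and the standard library are available. Lean on these libraries where they do the work, as an engineer would, in place of code of your own. Each camera call takes 0.05 s, during which the arm holds its last target.

## Working session

There is one attempt and no reset: what is moved stays moved. The work goes in short steps, Python scripts to look and compute and a tool call to move; the robot and the scene stay as the last step left them, time stands still between calls to the robot, and variables do not carry over. Pictures are saved under pics/ and viewed, and the job is handed in when it is done.

Besides the shell and the picture viewer there is one more tool, called after "Emit:" in YAML: its name, and indented under it one key for each argument. arm_command: Moves the arm, as the interface text tells. Its arguments: {"type":"object","properties":{"plan":{"type":"array","items":{"type":"array"}},"fingers":{"type":"number"},"squeeze":{"type":"number"}},"required":["plan"]}

```bash
ls; mkdir -p pics
cat > h.py <<'E'
import numpy as np, cv2
from cell import *
def save(im,name,crop=None,scale=1):
    c=im["color"][:,:,::-1]
    if crop: c=c[crop[1]:crop[3],crop[0]:crop[2]]
    c=cv2.resize(c,None,fx=scale,fy=scale,interpolation=cv2.INTER_CUBIC)
    cv2.imwrite("pics/"+name,c)
def proj(im,P):
    P=np.atleast_2d(P);W=np.array(im["world_to_cam"]);K=np.array(im["camera_matrix"])
    c=P@W[:3,:3].T+W[:3,3]; x=c*[1,-1,-1]; u=x@K.T
    return u[:,:2]/u[:,2:]
def back(im,px,z):
    W=np.array(im["world_to_cam"]);K=np.array(im["camera_matrix"])
    d=np.linalg.inv(K)@[px[0],px[1],1]; d=d*[1,-1,-1]
    R=W[:3,:3];o=-R.T@W[:3,3];d=R.T@d
    return o+d*(z-o[2])/d[2]
E
python3 - <<'E'
from h import *
for n in ["scene","top"]:
    im=get_image(n); print([ (k,np.array(v).round(3).tolist()) for k,v in im.items() if k!="color"])
    save(im,n+"0.png",scale=1.5)
    for t,z in [("spindle_tip",.082),("feed_unit",0),("spent_core_mid",.076),("copper_roll_mid",.032),("silver_roll_mid",.032),("brass_tray",0),("wood_stamp_mid",.036),("eraser_mid",.006),("film_box_mid",.025)]:
        print(n,t,[(np.round(d["point"],1).tolist(),round(d["confidence"],2),back(im,d["point"],z).round(4).tolist()) for d in place_of(im,t)[:4]])
print(observe(), vars(arm) if hasattr(arm,'__dict__') else arm, [a for a in dir(arm) if a[0]!='_'])
E
```

```text
pics
[('camera_matrix', [[380.546, 0.0, 257.268], [0.0, 380.546, 189.19], [0.0, 0.0, 1.0]]), ('world_to_cam', [[-0.83, -0.557, -0.014, 0.459], [0.382, -0.588, 0.713, -0.254], [-0.405, 0.586, 0.701, -0.879], [0.0, 0.0, 0.0, 1.0]]), ('shot', 1)]
scene spindle_tip [([282.0, 171.0], 0.58, [0.5213, -0.0806, 0.082])]
scene feed_unit [([281.6, 189.9], 0.65, [0.5237, -0.0871, 0.0])]
scene spent_core_mid [([281.1, 173.0], 0.83, [0.5224, -0.0778, 0.076]), ([268.9, 223.0], 0.65, [0.4512, 0.0979, 0.076]), ([289.8, 155.1], 0.61, [0.542, -0.1601, 0.076])]
scene copper_roll_mid []
scene silver_roll_mid [([330.7, 163.7], 0.91, [0.4404, -0.2399, 0.032])]
scene brass_tray [([186.9, 323.7], 0.92, [0.4804, 0.3891, 0.0])]
scene wood_stamp_mid [([187.2, 321.4], 0.63, [0.4673, 0.3953, 0.036]), ([245.2, 155.8], 0.61, [0.6815, -0.1238, 0.036])]
scene eraser_mid [([281.0, 254.9], 0.47, [0.4001, 0.1199, 0.006]), ([329.1, 164.4], 0.23, [0.4539, -0.2631, 0.006])]
scene film_box_mid [([187.8, 254.0], 0.55, [0.5891, 0.257, 0.025]), ([276.9, 171.3], 0.18, [0.5652, -0.1264, 0.025])]
[('camera_matrix', [[471.02, 0.0,
[... 1177 characters left out ...]
 array([ 1.13436957,  0.43452105,  0.02499504,  1.57320866, -0.01162322,
        1.13399564, -0.07506094]), 'dq': array([ 3.90186670e-04,  1.75680216e-03,  6.37970583e-04, -7.30587435e-04,
       -1.10982952e-04, -1.20338125e-05,  1.38574992e-04]), 'joint_efforts': array([-6.07023157e-04, -6.67666125e+01,  9.83440764e-01, -3.14814377e+01,
       -6.06858730e-02,  3.28791223e-02,  8.51118472e-06]), 'position': array([ 0.20477491, -0.59051026,  0.24872533]), 'ee_rot': array([-0.34372004,  2.04050267, -2.04052242]), 'force': array([-0.40395129, -0.05634335,  0.15163707]), 'ft_torque': array([ 0.0049658 , -0.03383709,  0.03894102]), 'width': 1.0024387324682336} {} ['PlanningError', 'tip_extent']
```

View pics/scene0.png

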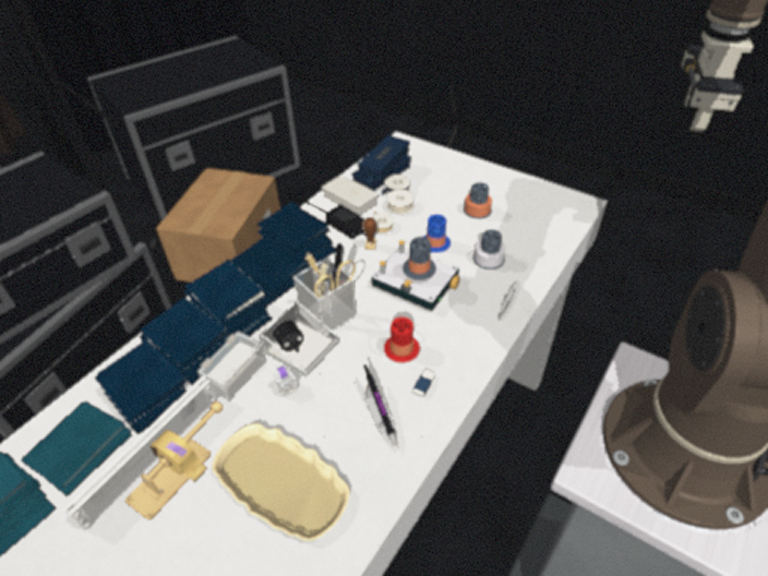

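View pics/top0.png

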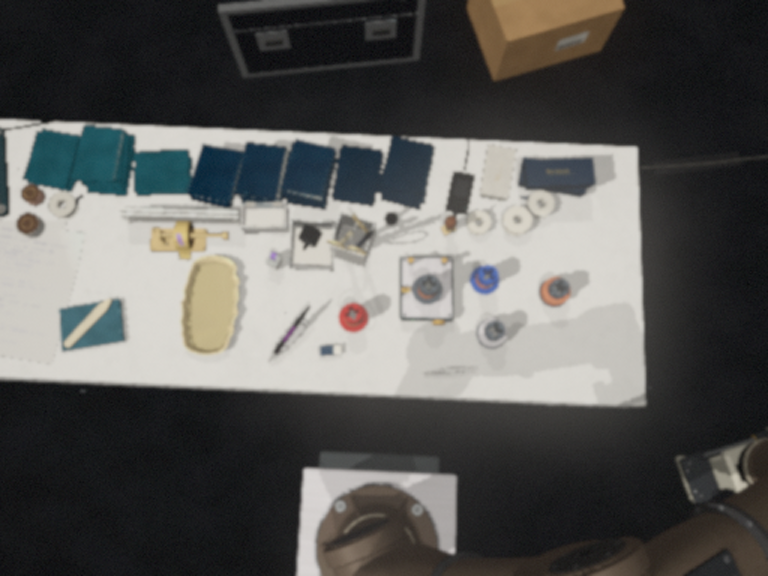

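Run:
```python
from h import *
import cell
print(arm.tip_extent)
im=get_image("top"); s=get_image("scene")
save(im,"top_crop.png",(250,120,420,250),4.5)
save(s,"scene_crop.png",(230,80,430,230),4)
o=observe()
from scipy.spatial.transform import Rotation as R
print(R.from_rotvec(o["ee_rot"]).as_matrix().round(3),o["clock"])
```

```text
0.022
[[-0.945  0.     0.328]
 [-0.328 -0.    -0.945]
 [-0.    -1.     0.   ]] 1.1
```

View crops.

View pics/top_crop.png

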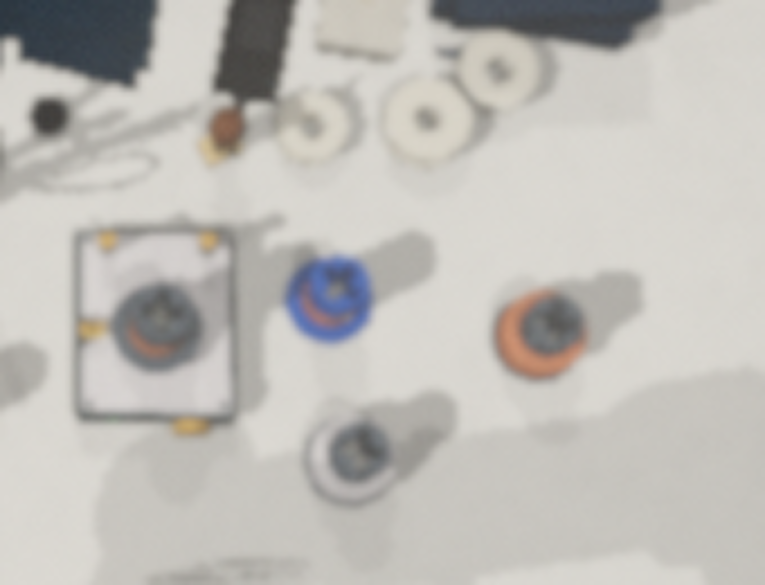

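View pics/scene_crop.png

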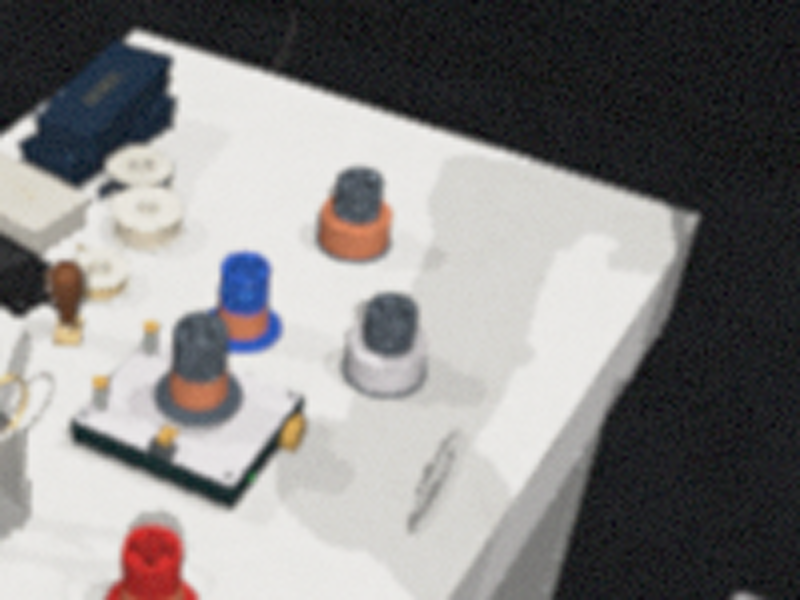

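Run:
```python
from h import *
import pickle
out={}
for n in ["top","scene"]:
    ims=[get_image(n) for _ in range(8)]
    im=dict(ims[0]); im["color"]=np.mean([i["color"].astype(float) for i in ims],0); out[n]=im
pickle.dump(out,open("avg.pkl","wb"))
def crop(im,c,h,s):
    x,y=c; M=np.float32([[s,0,-(x-h)*s+s/2-.5],[0,s,-(y-h)*s+s/2-.5]])
    return cv2.warpAffine(im["color"].astype(np.float32),M,(2*h*s,2*h*s),flags=cv2.INTER_CUBIC).clip(0,255)[:,:,::-1]
for n,(a,b,c) in {"top":[(285,191),(370,193),(329,220)],"scene":[(280,173),(318,133),(327,165)]}.items():
    r=np.hstack([crop(out[n],p,20,6) for p in (a,b,c)])
    cv2.imwrite(f"pics/avg_{n}.png",r)
print(observe()["clock"])
```

```text
1.9[ WARN:0@33.031] global loadsave.cpp:1063 imwrite_ Unsupported depth image for selected encoder is fallbacked to CV_8U.
```

View pics/avg_top.png

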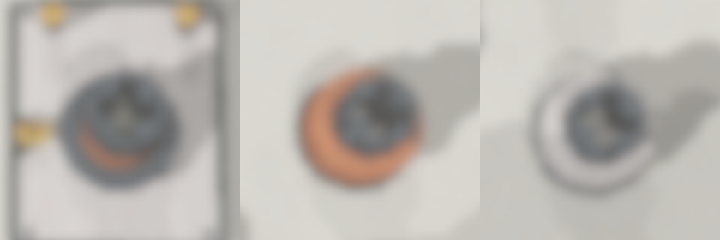

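View pics/avg_scene.png

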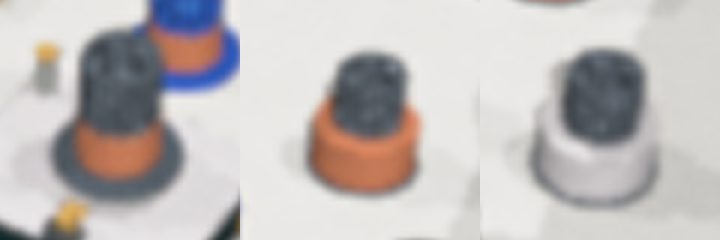

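```bash
cat > fit.py <<'E'
from h import *
import pickle
from scipy.optimize import minimize
out=pickle.load(open("avg.pkl","rb"))
SS=8
th=np.linspace(0,2*np.pi,72)[:-1]
def hullmask(im,x,y,r,z0,z1,c,h):
    P=np.concatenate([np.c_[x+r*np.cos(th),y+r*np.sin(th),0*th+z] for z in (z0,z1)])
    p=(proj(im,P)-np.array(c)+h+0.5)*SS-0.5
    hl=cv2.convexHull(p.astype(np.float32))
    m=np.zeros((2*h*SS,2*h*SS),np.uint8)
    cv2.fillConvexPoly(m,np.round(hl*16).astype(np.int32),1,shift=4)
    return m
def orange(im,c,h):
    a=im["color"][c[1]-h:c[1]+h,c[0]-h:c[0]+h]; return (a[:,:,0]-a[:,:,2])
def model(im,x,y,kind,c,h):
    if kind=="copper":
        m=hullmask(im,x,y,.0305,.003,.031,c,h)&~hullmask(im,x,y,.02,.031,.064,c,h)&1
    else:
        m=hullmask(im,x,y,.02,.047,.077,c,h)&~hullmask(im,x,y,.02,.077,.108,c,h)&1
    m=cv2.GaussianBlur(m.astype(np.float32),(0,0),SS*0.6)
    return cv2.resize(m,(2*h,2*h),interpolation=cv2.INTER_AREA)
def fit(kind,xy,cams,h=16):
    def cost(v):
        e=0
        for n in cams:
            im=out[n];c=np.round(proj(im,[*xy,.03 if kind=="copper" else .06])[0]).astype(int)
            o=orange(im,c,h);m=model(im,v[0],v[1],kind,c,h)
            w=np.ones_like(o)
            if kind!="copper": # keep near axis
                X,Y=np.meshgrid(np.arange(2*h)-h,np.arange(2*h)-h); w=(np.hypot(X,Y)<10)*1.
            A=np.c_[m.ravel(),np.ones(m.size)]*w.ravel()[:,None]; b=(o*w).ravel()
            s,*_=np.linalg.lstsq(A,b,rcond=None); e+=((A@s-b)**2).sum()/b.var()/b.size
        return e
    best=minimize(cost,xy,method="Nelder-Mead",options=dict(initial_simplex=[xy,[xy[0]+.008,xy[1]],[xy[0],xy[1]+.008]],xatol=1e-5))
    return best.x.round(4),round(best.fun,4)
if __name__=="__main__":
    for k,xy in [("copper",(.556,-.382)),("spent",(.530,-.082))]:
        for cams in (["top"],["scene"],["top","scene"]): print(k,cams,fit(k,xy,cams))
    for n in out: print(n,[place_of and None])
E
python3 fit.py
```

```text
copper ['top'] (array([ 0.5495, -0.3645]), np.float64(0.0511))
copper ['scene'] (array([ 0.5477, -0.3679]), np.float64(0.0532))
copper ['top', 'scene'] (array([ 0.5487, -0.3654]), np.float64(0.1759))
spent ['top'] (array([ 0.5341, -0.0816]), np.float64(0.1163))
spent ['scene'] (array([ 0.5321, -0.0843]), np.float64(0.0426))
spent ['top', 'scene'] (array([ 0.5332, -0.083 ]), np.float64(0.2201))
top [None]
scene [None]
```

```bash
cat > v.py <<'E'
from h import *
import pickle
out=pickle.load(open("avg.pkl","rb"))
def crop(im,c,h,s):
    x,y=c; M=np.float32([[s,0,-(x-h)*s+s/2-.5],[0,s,-(y-h)*s+s/2-.5]])
    return cv2.warpAffine(im["color"].astype(np.float32),M,(2*h*s,2*h*s),flags=cv2.INTER_CUBIC).clip(0,255)[:,:,::-1].astype(np.uint8).copy()
th=np.linspace(0,2*np.pi,72)
for n in out:
  L=[]
  for k,(x,y,zs) in {"sp":(.5332,-.083,[(.033,.044),(.02,.108)]),"cu":(.5487,-.3657,[(.033,0),(.0305,.031),(.02,.064)])}.items():
    im=out[n];s=18;h=11
    c=np.round(proj(im,[x,y,zs[-1][1]])[0])
    a=crop(im,c,h,s);g=a.copy()
    g=np.clip((g.astype(float)-40)*1.8,0,255).astype(np.uint8)
    for r,z in zs:
        p=(proj(im,np.c_[x+r*np.cos(th),y+r*np.sin(th),0*th+z])-c+h+.5)*s-.5
        cv2.polylines(a,[np.round(p).astype(np.int32)],True,(0,255,0))
    L.append(np.vstack([a,g]) )
  r=np.hstack(L); r=cv2.resize(r,None,fx=.75,fy=.75); cv2.imwrite(f"pics/v_{n}.png",r)
E
python3 v.py
```

```text
(no output)
```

View pics/v_top.png

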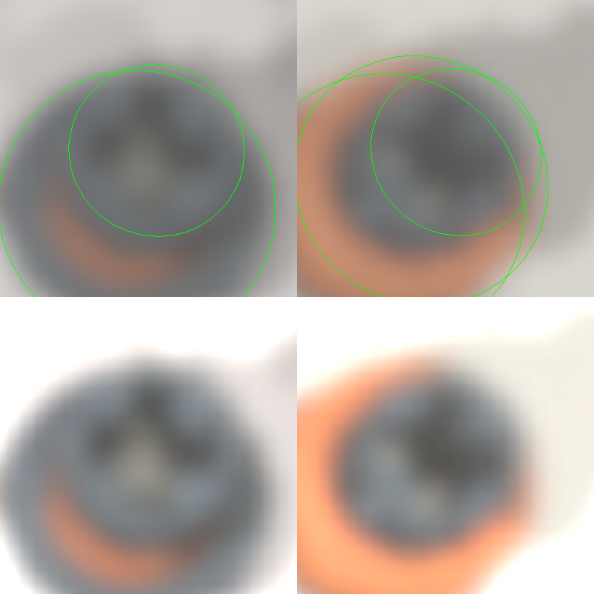

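View pics/v_scene.png

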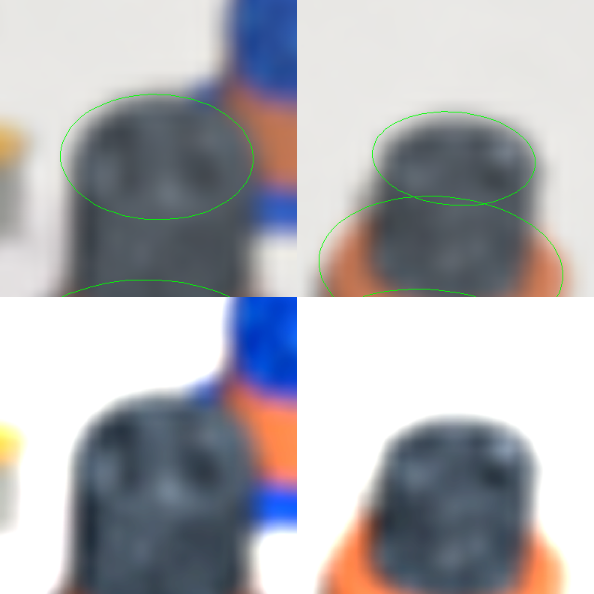

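```bash
cat > v2.py <<'E'
from v import *
im=out["top"];s=14;h=20
x,y=.5495,-.3645
c=np.round(proj(im,[x,y,.03])[0]); a=crop(im,c,h,s); b=a.copy()
for r,z in [(.033,0),(.0305,.031),(.02,.031),(.02,.064)]:
        p=(proj(im,np.c_[x+r*np.cos(th),y+r*np.sin(th),0*th+z])-c+h+.5)*s-.5
        cv2.polylines(a,[np.round(p).astype(np.int32)],True,(0,255,0))
cv2.imwrite("pics/v2.png",cv2.resize(np.hstack([a,b]),None,fx=.7,fy=.7)); print(c)
E
python3 v2.py
```

```text
[371. 193.]
```

View pics/v2.png

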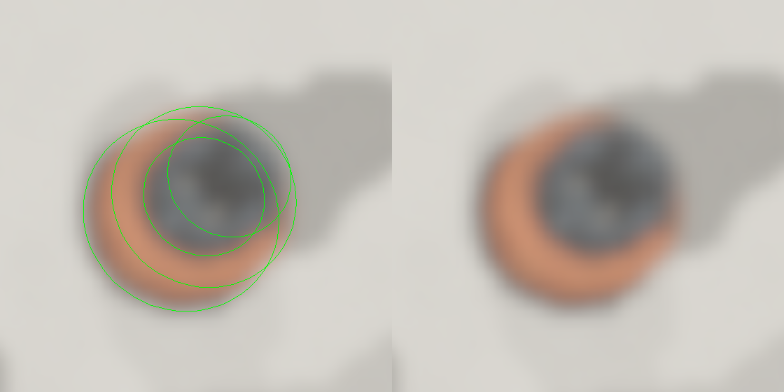

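```bash
cat > yaw.py <<'E'
from h import *
import pickle,sys
from scipy.optimize import minimize
out=pickle.load(open(sys.argv[1] if len(sys.argv)>1 else "avg.pkl","rb"))
SS=8;h=10
t=np.linspace(0,2*np.pi,72)[:-1]
def circ(r): return np.c_[r*np.cos(t),r*np.sin(t)]
def bar(a): 
    L=np.sqrt(.0155**2-.0035**2);p=np.array([[-L,-.0035],[L,-.0035],[L,.0035],[-L,.0035]])
    return p@np.array([[np.cos(a),np.sin(a)],[-np.sin(a),np.cos(a)]])
def ren(im,x,y,z,a,c):
    def m(p2):
        p=(proj(im,np.c_[p2+[x,y],np.full(len(p2),z)])-c+h+.5)*SS-.5
        k=np.zeros((2*h*SS,2*h*SS),np.uint8);cv2.fillConvexPoly(k,np.round(p*16).astype(np.int32),1,shift=4);return k
    d=(m(circ(.010))|m(bar(a))|m(bar(a+np.pi/2)))
    d=cv2.GaussianBlur(d.astype(np.float32),(0,0),SS*.7);f=cv2.GaussianBlur(m(circ(.019)).astype(np.float32),(0,0),2)
    r=lambda q:cv2.resize(q,(2*h,2*h),interpolation=cv2.INTER_AREA)
    return r(d),r(f)
for name,x,y,z in [("cu",.549,-.366,.064),("sp",.533,-.083,.108),("ag",.448,-.232,.064)]:
  for n in ("top","scene"):
    im=out[n];c=np.round(proj(im,[x,y,z])[0]).astype(int)
    g=im["color"][c[1]-h:c[1]+h,c[0]-h:c[0]+h].mean(2)
    ys,xs=np.mgrid[0:2*h,0:2*h]-h
    res=[]
    for a in np.radians(np.arange(0,90,5)):
      best=9
      for dx in np.arange(-.010,.0101,.002):
       for dy in np.arange(-.010,.0101,.002):
        d,f=ren(im,x+dx,y+dy,z,a,c); w=(f>.95)
        if w.sum()<40: continue
        A=np.c_[d[w],np.ones(w.sum()),xs[w],ys[w]];b=g[w];s,*_=np.linalg.lstsq(A,b,rcond=None)
        if s[0]>0: continue
        e=((A@s-b)**2).mean()/(b.var()+5)
        if e<best: best=e;bb=(dx.round(3),dy.round(3))
      res.append((round(best,2)))
    k=int(np.argmin(res));print(name,n,"best",k*5,res)
E
time python3 yaw.py
```

```text
cu top best 20 [np.float64(0.05), np.float64(0.05), np.float64(0.05), np.float64(0.05), np.float64(0.04), np.float64(0.04), np.float64(0.04), np.float64(0.04), np.float64(0.04), np.float64(0.04), np.float64(0.04), np.float64(0.04), np.float64(0.04), np.float64(0.04), np.float64(0.04), np.float64(0.05), np.float64(0.05), np.float64(0.05)]
cu scene best 40 [np.float64(0.06), np.float64(0.07), np.float64(0.07), np.float64(0.07), np.float64(0.07), np.float64(0.06), np.float64(0.06), np.float64(0.06), np.float64(0.05), np.float64(0.05), np.float64(0.05), np.float64(0.05), np.float64(0.05), np.float64(0.05), np.float64(0.06), np.float64(0.06), np.float64(0.06), np.float64(0.06)]
sp top best 55 [np.float64(0.1), np.float64(0.1), np.float64(0.1), np.float64(0.1), np.float64(0.1), np.float64(0.1), np.float64(0.1), np.float64(0.1), np.float64(0.1), np.float64(0.1), np.float64(0.1), np.float64(0.09), np.float64(0.09), np.float64(0.09), np.float64(0.1), np.float64(0.1), np.float64(0.1), np.float64(0.1)]
sp scene best 85 [np.float64(0.12), np.float64(0.12), np.float64(0.12), np.float64(0.13), np.
[... 262 characters left out ...]
 [np.float64(0.09), np.float64(0.1), np.float64(0.1), np.float64(0.1), np.float64(0.1), np.float64(0.1), np.float64(0.1), np.float64(0.1), np.float64(0.1), np.float64(0.1), np.float64(0.1), np.float64(0.09), np.float64(0.09), np.float64(0.09), np.float64(0.09), np.float64(0.09), np.float64(0.09), np.float64(0.09)]
ag scene best 40 [np.float64(0.08), np.float64(0.08), np.float64(0.09), np.float64(0.09), np.float64(0.08), np.float64(0.08), np.float64(0.07), np.float64(0.07), np.float64(0.06), np.float64(0.06), np.float64(0.06), np.float64(0.06), np.float64(0.06), np.float64(0.06), np.float64(0.07), np.float64(0.07), np.float64(0.07), np.float64(0.07)]
real	0m22.714s
user	0m23.041s
sys	0m0.258s
```

```bash
cat > unit.py <<'E'
from h import *
import pickle
from scipy.optimize import minimize
out=pickle.load(open("avg.pkl","rb"))
t=np.linspace(-1,1,60)
X,Y=.070,.058
for swap in (0,1):
  a,b=(X,Y) if not swap else (Y,X)
  R=np.concatenate([np.c_[a*t,b+0*t],np.c_[a*t,-b+0*t],np.c_[a+0*t,b*t],np.c_[-a+0*t,b*t]])
  g={n:cv2.GaussianBlur(out[n]["color"].mean(2).astype(np.float32),(0,0),.7) for n in out}
  def cost(v,cams=("top",),pr=0):
    c,s=np.cos(v[2]),np.sin(v[2]);e=0
    for n in cams:
        P=np.c_[R@np.array([[c,s],[-s,c]])+v[:2],np.full(len(R),.029)]
        p=proj(out[n],P).astype(np.float32)
        val=cv2.remap(g[n],p[:,:1],p[:,1:],cv2.INTER_LINEAR).ravel()
        e+=val.mean()
    return e
  for cams in (("top",),("scene",)):
    best=min((minimize(cost,[x,y,w],args=(cams,),method="Nelder-Mead",options=dict(initial_simplex=[[x,y,w],[x+.004,y,w],[x,y+.004,w],[x,y,w+.05]])) for x in (.525,.533,.540) for y in (-.09,-.083,-.076) for w in (-.05,0,.05,.1)),key=lambda r:r.fun)
    print(swap,cams,best.x.round(4),best.fun)
im=out["top"]
for z,l in [(.059,[(62,36),(62,-36)]),(.049,[(0,37)])]:
  for yaw in (0,.05): 
    for p in l:
        q=np.array(p)/1000;c,s=np.cos(yaw),np.sin(yaw)
        print(p,yaw,proj(im,[.533+c*q[0]-s*q[1],-.083+s*q[0]+c*q[1],z]).round(1))
E
python3 unit.py
```

```text
0 ('top',) [ 0.5399 -0.084   0.0465] 158.15093994140625
0 ('scene',) [ 0.5375 -0.0763  0.0311] 126.97770690917969
1 ('top',) [ 0.5314 -0.0968  0.0392] 177.68312072753906
1 ('scene',) [ 0.5269 -0.0893  0.033 ] 128.9702911376953
(62, 36) 0 [[274.4 172.5]]
(62, -36) 0 [[296.8 173.5]]
(62, 36) 0.05 [[273.4 173. ]]
(62, -36) 0.05 [[295.9 172.9]]
(0, 37) 0 [[273.2 192. ]]
(0, 37) 0.05 [[273.2 192.6]]
```

```bash
cat > to.py <<'E'
from h import *
import sys
from scipy.spatial.transform import Rotation as R
# usage: to.py x y z yawdeg ; yaw 0 => tool x=(-1,0,0), y=(0,0,-1), z=(0,-1,0)
o=observe();R0=R.from_rotvec(o["ee_rot"]);p0=o["position"]
B=R.from_matrix(np.array([[-1,0,0],[0,0,-1],[0,-1,0]]))
Bm=B
cur=(R0*B.inv()).as_rotvec(degrees=True)
print("clock",round(o["clock"],2),"pos",p0.round(4),"yaw",cur.round(2),"F",o["force"].round(2),"T",o["ft_torque"].round(3),"w",round(o["width"],3),"q",o["joints"].round(2))
if len(sys.argv)>4:
    x,y,z,w=map(float,sys.argv[1:5]);Rt=R.from_rotvec([0,0,w],degrees=True)*B
    print("shift mm",(R0.inv().apply(np.array([x,y,z])-p0)*1000).round(1),"turn",(R0.inv()*Rt).as_rotvec(degrees=True).round(2))
E
python3 to.py .533 -.083 .24 0
python3 - <<'E'
from h import *
import pickle
out=pickle.load(open("avg.pkl","rb"));im=out["top"]
a=im["color"];m=((a[:,:,0]-a[:,:,2])>35).astype(np.uint8)
n,l,s,c=cv2.connectedComponentsWithStats(m)
for i in range(1,n):
    if s[i][4]>600:
        print(s[i],c[i],back(im,c[i],.008))
        pts=np.argwhere(l==i)[:,::-1]; w=np.array([back(im,p,.01)[:2] for p in pts]); r=cv2.minAreaRect((w*1000).astype(np.float32));print(r)
E
```

```text
clock 1.9 pos [ 0.2048 -0.5905  0.2487] yaw [-0.   -0.   19.12] F [-0.16 -0.21 -1.01] T [-0.038 -0.011  0.028] w 1.0 q [ 1.13  0.43  0.02  1.57 -0.01  1.13 -0.08]
shift mm [-476.4    8.7 -372. ] turn [-0.   19.12 -0.  ]
[ 311    0  106   53 3788] [358.54435058  20.04804646] [ 1.18191865 -0.32907284  0.008     ]
((1159.59423828125, -350.7760314941406), (204.10150146484375, 378.41064453125), 2.7482693195343018)
[100 147  52  26 681] [120.43024963 159.13509545] [0.62971577 0.46579137 0.008     ]
((627.4105224609375, 451.7982482910156), (165.60231018066406, 85.07575225830078), 76.06055450439453)
[ 121  170   38   66 2073] [139.58803666 203.02267246] [0.48447537 0.38776067 0.008     ]
((487.4264221191406, 388.00152587890625), (215.7529754638672, 120.51007843017578), 2.6271281242370605)
```

Emit:
arm_command:
  plan:
    - [[-0.2, 0.003, -0.16], [0, 8, 0]]
    - [[-0.2, 0.003, -0.16], [0, 8, 0]]
    - [[-0.2, 0.003, -0.16], [0, 8, 0]]
    - [[-0.2, 0.003, -0.16], [0, 8, 0]]
    - [[-0.25, 0.004, -0.2], [0, 12, 0]]
  fingers: -1
  squeeze: 10

```text
clock: 2.4
position: [0.3388, -0.3773, 0.2459]
ee_rot: [-0.133, 2.157, -2.158]
force: [1.9, -1.3, 0.3]
width: 1.002
```

```bash
python3 to.py .533 -.083 .24 0
```

```text
clock 2.4 pos [ 0.3388 -0.3773  0.2459] yaw [-0.03 -0.03  7.09] F [ 1.94 -1.28  0.26] T [ 0.017 -0.045 -0.013] w 1.002 q [ 0.76  0.25 -0.03  1.86  0.01  1.03 -0.72]
shift mm [-229.1    5.9 -268.1] turn [-0.03  7.09 -0.03]
```

Emit:
arm_command:
  plan:
    - [[-0.2, 0.005, -0.235], [0, 7, 0]]
    - [[-0.2, 0.005, -0.235], [0, 7, 0]]
    - [[-0.2, 0.005, -0.235], [0, 7, 0]]
    - [[-0.2, 0.005, -0.235], [0, 7, 0]]
    - [[-0.2, 0.005, -0.235], [0, 7, 0]]

```text
clock: 2.9
position: [0.4756, -0.169, 0.242]
ee_rot: [-0.001, 2.22, -2.221]
force: [0.4, -1.6, -0.6]
width: 0.995
```

```bash
python3 to.py .533 -.083 .24 0
```

```text
clock 2.9 pos [ 0.4756 -0.169   0.242 ] yaw [-0.02 -0.05  0.11] F [ 0.36 -1.57 -0.65] T [-0.029 -0.049 -0.043] w 0.995 q [ 0.36  0.26 -0.16  1.86  0.05  1.03 -1.38]
shift mm [-57.5   2.  -85.9] turn [-0.02  0.11 -0.05]
```

Emit:
arm_command:
  plan:
    - [[-0.05, 0.02, -0.075], [0, 0, 0]]
    - [[-0.055, 0.04, -0.083], [0, 0, 0]]
    - [[-0.055, 0.08, -0.083], [0, 0, 0]]
    - [[-0.055, 0.09, -0.083], [0, 0, 0]]
    - [[-0.055, 0.09, -0.083], [0, 0, 0]]

```text
clock: 3.4
position: [0.528, -0.0883, 0.1503]
ee_rot: [0.007, -2.22, 2.22]
force: [-1.0, 0.3, 0.8]
width: 0.996
```

```bash
python3 to.py .533 -.083 .101 0
python3 - <<'E'
from h import *
im=get_image("scene");save(im,"s1.png",(200,80,380,230),4)
E
```

```text
clock 3.4 pos [ 0.528  -0.0883  0.1503] yaw [-0.01  0.24  0.1 ] F [-1.01  0.35  0.76] T [-0.007  0.029  0.018] w 0.996 q [ 0.21  0.41 -0.19  1.89  0.1   0.85 -1.6 ]
shift mm [-5.2 49.3 -5.3] turn [-0.01  0.1   0.24]
```

View pics/s1.png

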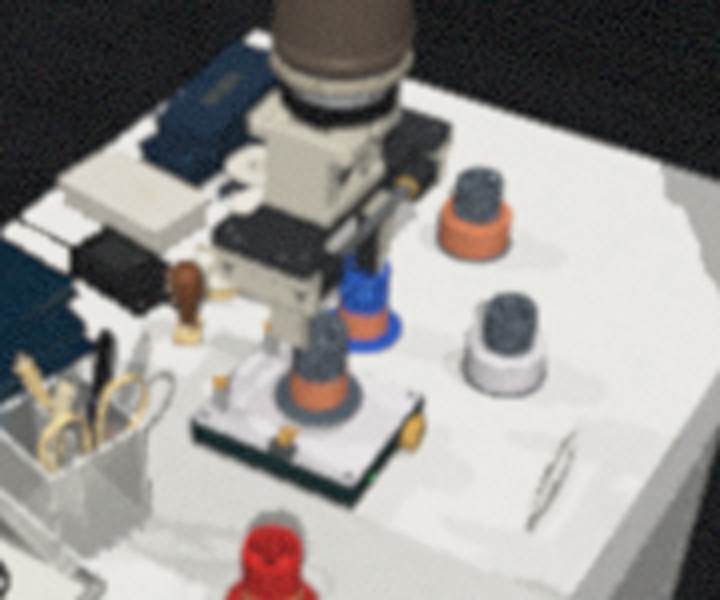

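Emit:
arm_command:
  plan:
    - [[-0.004, 0.03, -0.003], [0, 0, 0]]
    - [[-0.005, 0.045, -0.004], [0, 0, 0]]
    - [[-0.005, 0.049, -0.004], [0, 0, 0]]
    - [[-0.005, 0.049, -0.004], [0, 0, 0]]

```text
clock: 3.85
position: [0.5349, -0.0849, 0.1039]
ee_rot: [0.001, 2.22, -2.221]
force: [-0.0, -0.4, 0.4]
width: 0.995
```

Emit:
arm_command:
  plan:
    - [[0, 0, 0], [0, 0, 0]]
    - [[0, 0, 0], [0, 0, 0]]
    - [[0, 0, 0], [0, 0, 0]]
    - [[0, 0, 0], [0, 0, 0]]
    - [[0, 0, 0], [0, 0, 0]]
  fingers: 1
  squeeze: 10

```text
clock: 4.35
position: [0.5346, -0.0837, 0.1029]
ee_rot: [-0.002, 2.22, -2.22]
force: [0.2, 0.3, -1.1]
width: 0.615
```

```bash
python3 to.py .533 -.083 .101 0
```

```text
clock 4.35 pos [ 0.5346 -0.0837  0.1029] yaw [-0.   -0.02  0.12] F [ 0.21  0.34 -1.14] T [ 0.048 -0.028 -0.026] w 0.615 q [ 0.19  0.48 -0.18  1.93  0.12  0.74 -1.63]
shift mm [ 1.6  1.9 -0.7] turn [-0.    0.12 -0.02]
```

Emit:
arm_command:
  plan:
    - [[0, 0, 0], [0, 0, 0]]
    - [[0, 0, 0], [0, 0, 0]]
    - [[0, 0, 0], [0, 0, 0]]
    - [[0, 0, 0], [0, 0, 0]]

```text
clock: 4.75
position: [0.5345, -0.0836, 0.1026]
ee_rot: [-0.002, 2.22, -2.22]
force: [-0.6, -0.2, -0.5]
width: 0.432
```

```bash
python3 to.py .533 -.083 .101 0
```

```text
clock 4.75 pos [ 0.5345 -0.0836  0.1026] yaw [-0.    0.01  0.12] F [-0.62 -0.19 -0.49] T [ 0.04   0.028 -0.003] w 0.432 q [ 0.19  0.48 -0.18  1.93  0.12  0.74 -1.63]
shift mm [ 1.5  1.6 -0.6] turn [-0.    0.12  0.01]
```

Emit:
arm_command:
  plan:
    - [[0, 0, 0.003], [0, 0, 0]]
    - [[0, 0, 0.003], [0, 0, 0]]
    - [[0, 0, 0.003], [0, 0, 0]]

```text
clock: 5.05
position: [0.5346, -0.0851, 0.1028]
ee_rot: [-0.004, 2.222, -2.218]
force: [-0.3, 5.5, 2.3]
width: 0.433
```

Emit:
arm_command:
  plan:
    - [[0, 0, -0.006], [0, 0, 0]]
    - [[0, 0, -0.006], [0, 0, 0]]
    - [[0, 0, -0.006], [0, 0, 0]]

```text
clock: 5.35
position: [0.5348, -0.0815, 0.103]
ee_rot: [-0.001, 2.219, -2.222]
force: [0.0, -4.9, 4.3]
width: 0.433
```

Emit:
arm_command:
  plan:
    - [[0, 0, 0.003], [0, 0, 0]]
    - [[0, 0, 0.003], [0, 0, 0]]

```text
clock: 5.55
position: [0.5347, -0.0834, 0.1027]
ee_rot: [-0.002, 2.221, -2.22]
force: [-0.2, -0.4, 3.0]
width: 0.434
```

Emit:
arm_command:
  plan:
    - [[0, 0, 0], [0, 0, 0]]
    - [[0, 0, 0], [0, 0, 0]]
    - [[0, 0, 0], [0, -8, 0]]
    - [[0, 0, 0], [0, -16, 0]]
    - [[0, 0, 0], [0, -24, 0]]
  fingers: -0.4

```text
clock: 6.05
position: [0.5343, -0.0836, 0.1024]
ee_rot: [-0.431, 1.986, -1.986]
force: [0.1, 0.1, 1.2]
width: 0.7
```

Emit:
arm_command:
  plan:
    - [[0, 0, 0], [0, -8, 0]]
    - [[0, 0, 0], [0, -16, 0]]
    - [[0, 0, 0], [0, -24, 0]]
    - [[0, 0, 0], [0, -32, 0]]
    - [[0, 0, 0], [0, -40, 0]]

```text
clock: 6.55
position: [0.5343, -0.0837, 0.1024]
ee_rot: [-0.965, 1.53, -1.529]
force: [-0.7, -0.3, -0.3]
width: 0.698
```

Emit:
arm_command:
  plan:
    - [[0, 0, 0], [0, -8, 0]]
    - [[0, 0, 0], [0, -16, 0]]
    - [[0, 0, 0], [0, -24, 0]]
    - [[0, 0, 0], [0, -26, 0]]
    - [[0, 0, 0], [0, -26, 0]]

```text
clock: 7.05
position: [0.5343, -0.0837, 0.1024]
ee_rot: [-1.209, 1.21, -1.209]
force: [0.4, -0.7, -0.8]
width: 0.701
```

```bash
python3 to.py .5347 -.0833 .1025 90
```

```text
clock 7.05 pos [ 0.5343 -0.0837  0.1024] yaw [4.000e-02 1.000e-02 8.999e+01] F [ 0.41 -0.75 -0.76] T [ 0.009 -0.129  0.014] w 0.701 q [ 0.48  0.54 -0.59  1.9   0.4   0.81 -0.32]
shift mm [-0.4 -0.1  0.4] turn [ 0.03 -0.01 -0.02]
```

Emit:
arm_command:
  plan:
    - [[0, 0, 0], [0, 0, 0]]
    - [[0, 0, 0], [0, 0, 0]]
    - [[0, 0, 0], [0, 0, 0]]
    - [[0, 0, 0], [0, 0, 0]]
    - [[0, 0, 0], [0, 0, 0]]
  fingers: 1

```text
clock: 7.55
position: [0.5345, -0.0836, 0.1027]
ee_rot: [-1.21, 1.208, -1.208]
force: [-1.9, 0.3, 0.6]
width: 0.436
```

Emit:
arm_command:
  plan:
    - [[0, 0, 0], [0, 0, 0]]
    - [[0, 0, 0], [0, 0, 0]]

```text
clock: 7.75
position: [0.5345, -0.0836, 0.1027]
ee_rot: [-1.21, 1.208, -1.208]
force: [-1.4, 0.1, 2.2]
width: 0.439
```

```bash
python3 to.py .5347 -.0833 .1025 90
```

```text
clock 7.75 pos [ 0.5345 -0.0836  0.1027] yaw [ 0.    0.   90.12] F [-1.4   0.14  2.17] T [ 0.041  0.098 -0.031] w 0.439 q [ 0.48  0.54 -0.59  1.9   0.4   0.81 -0.32]
shift mm [-0.3  0.2  0.2] turn [0.   0.12 0.  ]
```

Probe x the same way.

Emit:
arm_command:
  plan:
    - [[0, 0, 0.003], [0, 0, 0]]
    - [[0, 0, 0.003], [0, 0, 0]]
    - [[0, 0, 0.003], [0, 0, 0]]

```text
clock: 8.05
position: [0.5353, -0.0837, 0.1022]
ee_rot: [-1.214, 1.211, -1.206]
force: [-7.8, -0.1, 6.8]
width: 0.433
```

Emit:
arm_command:
  plan:
    - [[0, 0, -0.006], [0, 0, 0]]
    - [[0, 0, -0.006], [0, 0, 0]]
    - [[0, 0, -0.006], [0, 0, 0]]

```text
clock: 8.35
position: [0.532, -0.0836, 0.1029]
ee_rot: [-1.209, 1.207, -1.208]
force: [0.7, 0.3, 1.0]
width: 0.434
```

Emit:
arm_command:
  plan:
    - [[0, 0, 0.003], [0, 0, 0]]
    - [[0, 0, 0.003], [0, 0, 0]]

```text
clock: 8.55
position: [0.5346, -0.0837, 0.1026]
ee_rot: [-1.211, 1.208, -1.208]
force: [-0.2, 0.6, 3.8]
width: 0.437
```

Emit:
arm_command:
  plan:
    - [[0, 0, -0.003], [0, 0, 0]]
    - [[0, 0, -0.005], [0, 0, 0]]
    - [[0, 0, -0.005], [0, 0, 0]]

```text
clock: 8.85
position: [0.5314, -0.0836, 0.1032]
ee_rot: [-1.207, 1.205, -1.209]
force: [6.0, 0.2, -2.0]
width: 0.437
```

Emit:
arm_command:
  plan:
    - [[0, 0, 0.004], [0, 0, 0]]
    - [[0, 0, 0.004], [0, 0, 0]]
  squeeze: 25

```text
clock: 9.05
position: [0.5334, -0.0838, 0.1026]
ee_rot: [-1.211, 1.208, -1.208]
force: [0.3, -0.6, 3.0]
width: 0.428
```

```bash
python3 to.py .5332 -.0833 .1725 90
```

```text
clock 9.05 pos [ 0.5334 -0.0838  0.1026] yaw [2.000e-02 4.000e-02 9.011e+01] F [ 0.29 -0.62  3.01] T [-0.182 -0.151 -0.039] w 0.428 q [ 0.48  0.54 -0.59  1.91  0.4   0.81 -0.32]
shift mm [ -0.4 -69.9  -0.3] turn [0.04 0.11 0.01]
```

Emit:
arm_command:
  plan:
    - [[0, -0.01, 0], [0, 0, 0]]
    - [[0, -0.03, 0], [0, 0, 0]]
    - [[0, -0.055, 0], [0, 0, 0]]
    - [[0, -0.085, 0], [0, 0, 0]]
    - [[0, -0.1, 0], [0, 0, 0]]

```text
clock: 9.55
position: [0.534, -0.0834, 0.2054]
ee_rot: [-1.209, 1.206, -1.209]
force: [0.8, -1.6, -0.2]
width: 0.432
```

```bash
python3 to.py .47 .386 .2 90
python3 - <<'E'
from h import *
im=get_image("scene");save(im,"s2.png",(150,60,380,230),3.4)
im=get_image("top");save(im,"t2.png",(200,110,360,230),4.5)
E
```

```text
clock 9.55 pos [ 0.534  -0.0834  0.2054] yaw [-1.000e-01 -9.000e-02  9.014e+01] F [ 0.77 -1.6  -0.22] T [ 0.008 -0.136 -0.026] w 0.432 q [ 0.54  0.42 -0.65  1.8   0.3   1.02 -0.22]
shift mm [-469.5    5.2  -62.9] turn [-0.12  0.14  0.01]
```

View pics/s2.png

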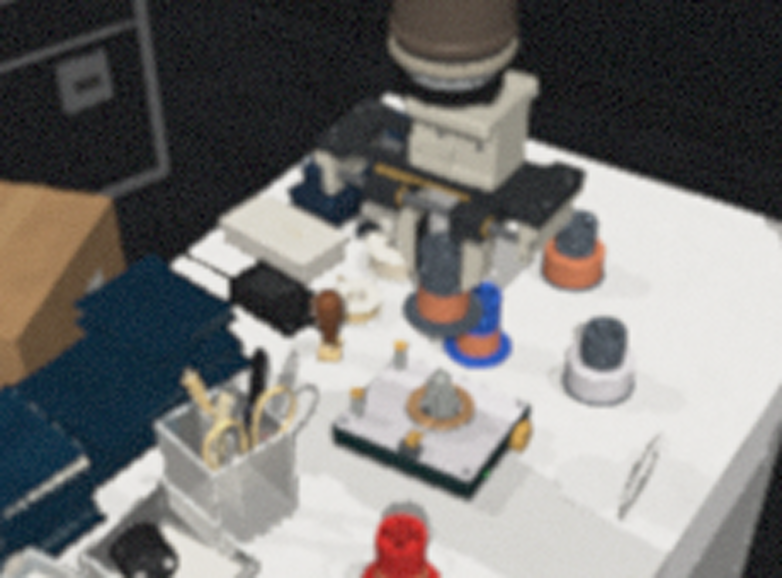

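View pics/t2.png

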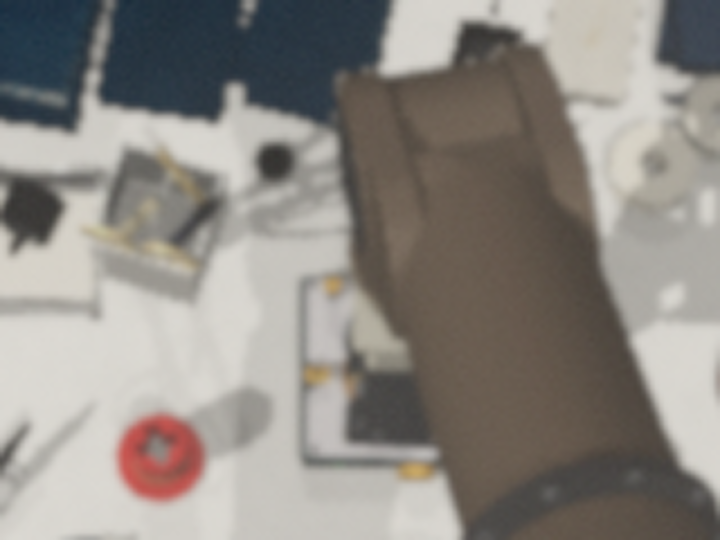

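Emit:
arm_command:
  plan:
    - [[-0.03, 0, -0.03], [0, 0, 0]]
    - [[-0.07, 0, -0.06], [0, 0, 0]]
    - [[-0.12, 0, -0.065], [0, 0, 0]]
    - [[-0.17, 0, -0.065], [0, 0, 0]]
    - [[-0.22, 0, -0.065], [0, 0, 0]]

```text
clock: 10.15
position: [0.467, 0.137, 0.2021]
ee_rot: [-1.211, 1.208, -1.209]
force: [1.3, -0.4, -0.5]
width: 0.437
```

Emit:
arm_command:
  plan:
    - [[-0.05, 0, 0], [0, 0, 0]]
    - [[-0.1, 0, 0], [0, 0, 0]]
    - [[-0.15, 0, 0], [0, 0, 0]]
    - [[-0.2, 0, 0], [0, 0, 0]]
    - [[-0.25, 0, 0], [0, 0, 0]]

```text
clock: 10.65
position: [0.4668, 0.3873, 0.2015]
ee_rot: [-1.212, 1.208, -1.208]
force: [1.7, -0.1, -0.0]
width: 0.427
```

```bash
python3 to.py .487 .386 .1 90
```

```text
clock 10.65 pos [0.4668 0.3873 0.2015] yaw [-2.000e-02  1.200e-01  9.012e+01] F [ 1.72 -0.15 -0.02] T [-0.001 -0.165 -0.053] w 0.427 q [-0.31  0.55 -0.71  1.63  0.39  1.11 -1.12]
shift mm [  1.2 101.5  20.3] turn [0.07 0.12 0.09]
```

Emit:
arm_command:
  plan:
    - [[0.001, 0.03, 0.018], [0, 0, 0]]
    - [[0.001, 0.075, 0.02], [0, 0, 0]]
    - [[0.001, 0.11, 0.02], [0, 0, 0]]
    - [[0.001, 0.128, 0.02], [0, 0, 0]]
    - [[0.001, 0.13, 0.02], [0, 0, 0]]

```text
clock: 11.15
position: [0.4857, 0.383, 0.0689]
ee_rot: [-1.217, 1.209, -1.208]
force: [-0.3, -0.3, -0.1]
width: 0.433
```

```bash
python3 to.py .487 .386 .061 90
python3 - <<'E'
from h import *
im=get_image("scene");save(im,"s3.png",(100,230,260,370),4.2)
E
```

```text
clock 11.15 pos [0.4857 0.383  0.0689] yaw [3.000e-02 4.200e-01 9.015e+01] F [-0.26 -0.34 -0.1 ] T [-0.051 -0.18  -0.001] w 0.433 q [-0.34  0.71 -0.63  1.72  0.51  0.89 -1.19]
shift mm [-3.   7.9  1.4] turn [0.29 0.15 0.25]
```

View pics/s3.png

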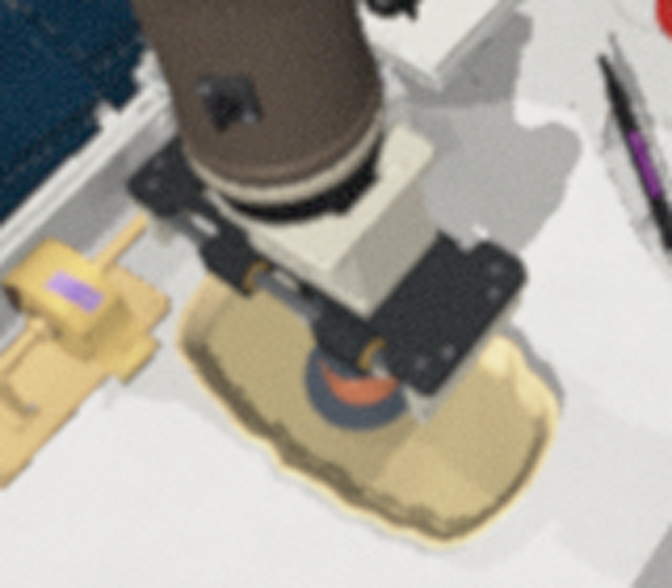

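Emit:
arm_command:
  plan:
    - [[0.003, 0.004, 0], [0, 0, 0]]
    - [[0.003, 0.007, 0], [0, 0, 0]]
    - [[0.003, 0.009, 0], [0, 0, 0]]

```text
clock: 11.5
position: [0.4881, 0.3821, 0.0644]
ee_rot: [-1.209, 1.207, -1.208]
force: [-0.3, -0.1, -1.0]
width: 0.433
```

Emit:
arm_command:
  plan:
    - [[0, 0.002, 0], [0, 0, 0]]
    - [[0, 0.004, 0], [0, 0, 0]]
    - [[0, 0.005, 0], [0, 0, 0]]

```text
clock: 11.8
position: [0.4881, 0.3823, 0.0604]
ee_rot: [-1.209, 1.207, -1.208]
force: [-4.0, -6.4, 25.4]
width: 0.434
```

Emit:
arm_command:
  plan:
    - [[0, -0.002, 0], [0, 0, 0]]
    - [[0, -0.002, 0], [0, 0, 0]]

```text
clock: 12.0
position: [0.4878, 0.3822, 0.0611]
ee_rot: [-1.209, 1.207, -1.208]
force: [0.7, 0.3, 0.4]
width: 0.431
```

Emit:
arm_command:
  plan:
    - [[0, 0, 0], [0, 0, 0]]
    - [[0, 0, 0], [0, 0, 0]]
    - [[0, 0, 0], [0, 0, 0]]
    - [[0, 0, 0], [0, 0, 0]]
    - [[0, 0, 0], [0, 0, 0]]
  fingers: -0.5

```text
clock: 12.5
position: [0.4875, 0.382, 0.0605]
ee_rot: [-1.21, 1.208, -1.208]
force: [0.6, -0.7, 0.5]
width: 0.744
```

Emit:
arm_command:
  plan:
    - [[0, -0.03, 0], [0, 0, 0]]
    - [[0, -0.07, 0], [0, 0, 0]]
    - [[0, -0.1, 0], [0, 0, 0]]
    - [[0.05, -0.13, 0], [0, 0, 0]]
    - [[0.1, -0.14, -0.02], [0, 0, 0]]

```text
clock: 13.0
position: [0.4734, 0.2941, 0.2001]
ee_rot: [-1.206, 1.206, -1.207]
force: [1.7, -0.6, 0.5]
width: 0.754
```

```bash
python3 to.py .549 -.366 .2 90
python3 - <<'E'
from h import *
im=get_image("scene");save(im,"s4.png",(100,230,260,370),4.2)
E
```

```text
clock 13.0 pos [0.4734 0.2941 0.2001] yaw [-2.000e-02 -3.000e-01  9.016e+01] F [ 1.7  -0.65  0.47] T [-0.127 -0.103 -0.022] w 0.754 q [-0.12  0.47 -0.73  1.76  0.36  1.04 -0.99]
shift mm [660.3  -1.7  73.8] turn [-0.2   0.16 -0.18]
```

View pics/s4.png

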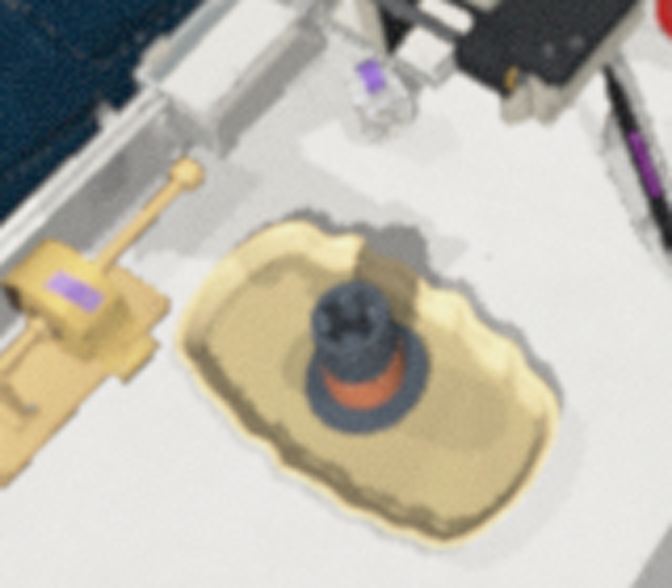

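Emit:
arm_command:
  plan:
    - [[0.05, 0, 0], [0, 0, 0]]
    - [[0.1, 0, 0], [0, 0, 0]]
    - [[0.15, 0, 0], [0, 0, 0]]
    - [[0.2, 0, 0], [0, 0, 0]]
    - [[0.25, 0, 0], [0, 0, 0]]

```text
clock: 13.55
position: [0.4718, 0.0412, 0.198]
ee_rot: [-1.21, 1.207, -1.208]
force: [1.4, -0.4, 0.3]
width: 0.749
```

Emit:
arm_command:
  plan:
    - [[0.05, 0, 0.01], [0, 0, 0]]
    - [[0.1, 0, 0.02], [0, 0, 0]]
    - [[0.15, 0, 0.04], [0, 0, 0]]
    - [[0.2, 0, 0.06], [0, 0, 0]]
    - [[0.25, 0, 0.08], [0, 0, 0]]

```text
clock: 14.05
position: [0.548, -0.1963, 0.198]
ee_rot: [-1.21, 1.207, -1.208]
force: [1.4, 1.0, -0.0]
width: 0.751
```

```bash
python3 to.py .549 -.366 .16 90
```

```text
clock 14.05 pos [ 0.548  -0.1963  0.198 ] yaw [-3.00e-02  1.00e-02  9.01e+01] F [ 1.43  0.96 -0.01] T [ 0.023 -0.186 -0.004] w 0.751 q [ 0.7   0.49 -0.64  1.71  0.33  1.05 -0.05]
shift mm [169.6  38.1   0.7] turn [-0.02  0.1   0.02]
```

Emit:
arm_command:
  plan:
    - [[0.05, 0, 0], [0, 0, 0]]
    - [[0.1, 0, 0], [0, 0, 0]]
    - [[0.15, 0.01, 0], [0, 0, 0]]
    - [[0.169, 0.04, 0.001], [0, 0, 0]]
    - [[0.169, 0.04, 0.001], [0, 0, 0]]

```text
clock: 14.55
position: [0.5455, -0.3675, 0.1532]
ee_rot: [-1.211, 1.217, -1.209]
force: [-0.3, 1.5, 0.4]
width: 0.75
```

```bash
python3 to.py .549 -.366 .058 90
python3 - <<'E'
from h import *
im=get_image("scene");save(im,"s5.png",(250,60,400,200),4.2)
E
```

```text
clock 14.55 pos [ 0.5455 -0.3675  0.1532] yaw [ 0.32  0.23 89.76] F [-0.3   1.46  0.44] T [-0.002 -0.04  -0.072] w 0.75 q [ 0.87  0.65 -0.57  1.55  0.38  1.06  0.19]
shift mm [-1.4 95.2  4.1] turn [ 0.35 -0.24 -0.06]
```

View pics/s5.png

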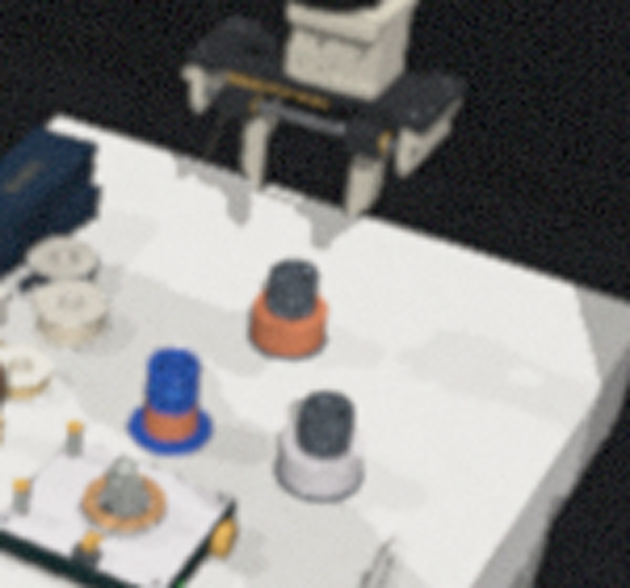

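Run:
```python
from h import *
im=get_image("scene")
for p in ([.5455,-.3675,.131],[.549,-.366,.064],[.5455+.0375,-.3675,.131],[.5455-.0375,-.3675,.131]):
    print((proj(im,p)[0]-[250,60])*4.2)
im=get_image("top");save(im,"t5.png",(330,140,430,240),6)
print(proj(im,[.549,-.366,.064]))
```

```text
[303.84446705 196.98591188]
[290.11673641 269.3755601 ]
[260.30793181 182.72374574]
[348.47622256 211.60686206]
[[374.37946476 190.67270806]]
```

View pics/t5.png

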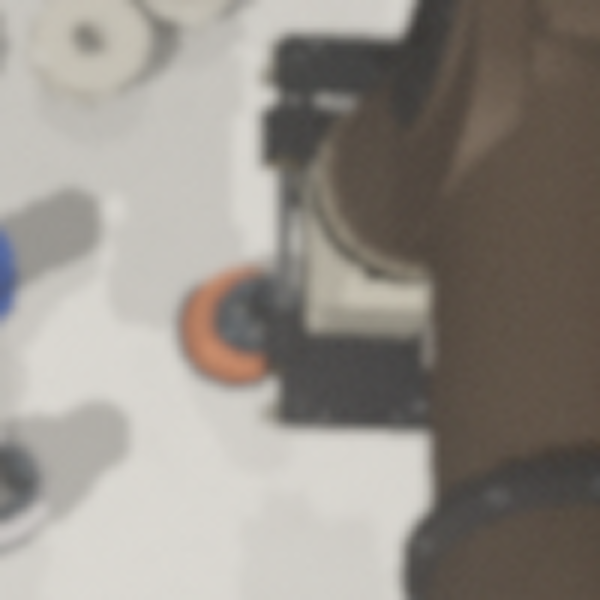

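Emit:
arm_command:
  plan:
    - [[0, 0.03, 0.003], [0, 0, 0]]
    - [[-0.001, 0.06, 0.003], [0, 0, 0]]
    - [[-0.001, 0.085, 0.003], [0, 0, 0]]
    - [[-0.001, 0.093, 0.003], [0, 0, 0]]
    - [[-0.001, 0.093, 0.003], [0, 0, 0]]

```text
clock: 15.2
position: [0.5524, -0.3608, 0.0651]
ee_rot: [-1.211, 1.207, -1.206]
force: [1.1, 0.2, 0.6]
width: 0.754
```

```bash
python3 to.py .549 -.366 .058 90
python3 - <<'E'
from h import *
im=get_image("scene");save(im,"s6.png",(250,60,400,200),4.2)
E
```

```text
clock 15.2 pos [ 0.5524 -0.3608  0.0651] yaw [ 4.000e-02 -2.000e-02  9.022e+01] F [1.1  0.24 0.55] T [-0.029 -0.119 -0.007] w 0.754 q [ 0.83  0.74 -0.53  1.62  0.45  0.9   0.14]
shift mm [ 5.2  7.1 -3.5] turn [ 0.01  0.22 -0.04]
```

View pics/s6.png

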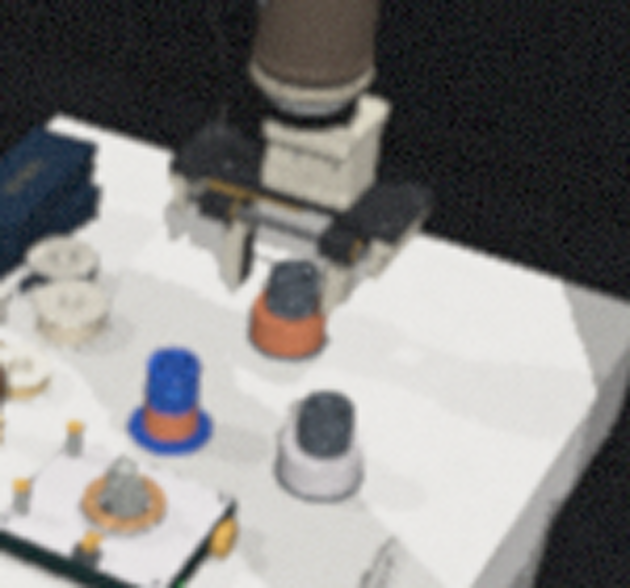

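Emit:
arm_command:
  plan:
    - [[0.005, 0.004, -0.003], [0, 0, 0]]
    - [[0.005, 0.006, -0.003], [0, 0, 0]]
    - [[0.005, 0.006, -0.003], [0, 0, 0]]

```text
clock: 15.55
position: [0.5489, -0.3678, 0.0593]
ee_rot: [-1.21, 1.208, -1.209]
force: [-0.1, -0.1, -0.2]
width: 0.751
```

Emit:
arm_command:
  plan:
    - [[0, 0, 0], [0, 0, 0]]
    - [[0, 0, 0], [0, 0, 0]]
    - [[0, 0, 0], [0, 0, 0]]
    - [[0, 0, 0], [0, 0, 0]]
    - [[0, 0, 0], [0, 0, 0]]
  fingers: 1
  squeeze: 8

```text
clock: 16.05
position: [0.549, -0.3671, 0.0589]
ee_rot: [-1.21, 1.208, -1.208]
force: [-0.1, 0.0, 1.1]
width: 0.434
```

Emit:
arm_command:
  plan:
    - [[0, 0, 0], [0, 0, 0]]
    - [[0, 0, 0], [0, 0, 0]]
    - [[0, 0, 0], [0, 0, 0]]

```text
clock: 16.35
position: [0.549, -0.3671, 0.0589]
ee_rot: [-1.21, 1.208, -1.208]
force: [-1.1, 0.3, 1.7]
width: 0.433
```

```bash
python3 to.py .549 -.366 .058 90
```

```text
clock 16.35 pos [ 0.549  -0.3671  0.0589] yaw [1.000e-02 1.000e-02 9.012e+01] F [-1.13  0.26  1.65] T [0.081 0.21  0.006] w 0.433 q [ 0.84  0.75 -0.53  1.63  0.45  0.89  0.14]
shift mm [-1.1  0.9  0. ] turn [0.01 0.12 0.  ]
```

Emit:
arm_command:
  plan:
    - [[0, 0, 0], [0, 0, 0]]
    - [[0, 0, 0], [0, 0, 0]]
    - [[0, 0, 0], [0, 8, 0]]
    - [[0, 0, 0], [0, 16, 0]]
    - [[0, 0, 0], [0, 24, 0]]
  fingers: -0.2

```text
clock: 16.85
position: [0.5491, -0.3672, 0.0588]
ee_rot: [-0.978, 1.513, -1.513]
force: [0.3, 0.5, 0.9]
width: 0.598
```

Emit:
arm_command:
  plan:
    - [[0, 0, 0], [0, 8, 0]]
    - [[0, 0, 0], [0, 16, 0]]
    - [[0, 0, 0], [0, 24, 0]]
    - [[0, 0, 0], [0, 32, 0]]
    - [[0, 0, 0], [0, 40, 0]]

```text
clock: 17.35
position: [0.5492, -0.3671, 0.0588]
ee_rot: [-0.451, 1.971, -1.972]
force: [1.1, 1.1, -0.1]
width: 0.599
```

Emit:
arm_command:
  plan:
    - [[0, 0, 0], [0, 8, 0]]
    - [[0, 0, 0], [0, 16, 0]]
    - [[0, 0, 0], [0, 24, 0]]
    - [[0, 0, 0], [0, 26, 0]]
    - [[0, 0, 0], [0, 26, 0]]

```text
clock: 17.85
position: [0.5492, -0.367, 0.0588]
ee_rot: [-0.005, 2.219, -2.219]
force: [0.1, -0.6, 1.1]
width: 0.6
```

```bash
python3 to.py .549 -.3671 .059 0
```

```text
clock 17.85 pos [ 0.5492 -0.367   0.0588] yaw [-0.01  0.    0.26] F [ 0.08 -0.62  1.07] T [ 0.05  -0.029 -0.007] w 0.6 q [ 0.59  0.69 -0.12  1.65  0.11  0.81 -1.15]
shift mm [ 0.2 -0.2  0.1] turn [-0.01  0.26  0.  ]
```

Emit:
arm_command:
  plan:
    - [[0, 0, 0], [0, 0, 0]]
    - [[0, 0, 0], [0, 0, 0]]
    - [[0, 0, 0], [0, 0, 0]]
    - [[0, 0, 0], [0, 0, 0]]
    - [[0, 0, 0], [0, 0, 0]]
  fingers: 1
  squeeze: 8

```text
clock: 18.35
position: [0.549, -0.3671, 0.0588]
ee_rot: [-0.003, 2.22, -2.22]
force: [0.1, 1.2, -0.7]
width: 0.439
```

Emit:
arm_command:
  plan:
    - [[0, 0, 0], [0, 0, 0]]
    - [[0, 0, 0], [0, 0, 0]]
  squeeze: 40

```text
clock: 18.55
position: [0.549, -0.3672, 0.0588]
ee_rot: [-0.003, 2.22, -2.22]
force: [-0.1, -0.3, -0.3]
width: 0.43
```

```bash
python3 to.py .5333 -.0833 .18 46
```

```text
clock 18.55 pos [ 0.549  -0.3672  0.0588] yaw [-0.    0.    0.13] F [-0.12 -0.3  -0.31] T [0.162 0.021 0.017] w 0.43 q [ 0.59  0.69 -0.12  1.65  0.11  0.81 -1.15]
shift mm [  15.1 -121.2 -283.9] turn [ -0.   -45.87   0.  ]
```

Emit:
arm_command:
  plan:
    - [[0, -0.02, 0], [0, 0, 0]]
    - [[0, -0.06, 0], [0, 0, 0]]
    - [[0, -0.1, 0], [0, -4, 0]]
    - [[0.005, -0.12, -0.04], [0, -12, 0]]
    - [[0.01, -0.12, -0.085], [0, -20, 0]]

```text
clock: 19.05
position: [0.5402, -0.284, 0.1824]
ee_rot: [-0.356, 2.022, -2.032]
force: [0.5, 0.8, -1.5]
width: 0.43
```

```bash
python3 to.py .5333 -.0833 .18 46
```

```text
clock 19.05 pos [ 0.5402 -0.284   0.1824] yaw [-0.28 -0.28 20.22] F [ 0.49  0.78 -1.51] T [ 0.111 -0.14  -0.028] w 0.43 q [ 0.56  0.48 -0.24  1.68  0.14  0.99 -0.94]
shift mm [ -62.9    1.5 -190.8] turn [ -0.37 -25.78  -0.15]
```

Emit:
arm_command:
  plan:
    - [[-0.015, 0, -0.045], [0, -8, 0]]
    - [[-0.03, 0, -0.09], [0, -16, 0]]
    - [[-0.045, 0, -0.135], [0, -24, 0]]
    - [[-0.06, 0, -0.18], [0, -25.5, 0]]
    - [[-0.063, 0, -0.189], [0, -25.5, 0]]

```text
clock: 19.55
position: [0.5327, -0.0763, 0.1793]
ee_rot: [-0.742, 1.749, -1.744]
force: [0.5, 0.7, -1.1]
width: 0.427
```

Emit:
arm_command:
  plan:
    - [[0, 0, 0], [0, 0, 0]]
    - [[0, 0, 0], [0, 0, 0]]

```text
clock: 19.75
position: [0.533, -0.0845, 0.1788]
ee_rot: [-0.737, 1.753, -1.755]
force: [-0.1, -1.6, -0.5]
width: 0.431
```

```bash
python3 to.py .5333 -.0833 .15 46
python3 - <<'E'
from h import *
im=get_image("scene");save(im,"s7.png",(220,80,360,220),4.2)
E
```

```text
clock 19.75 pos [ 0.533  -0.0845  0.1788] yaw [-6.000e-02  3.000e-02  4.554e+01] F [-0.12 -1.63 -0.48] T [-0.039 -0.066 -0.053] w 0.431 q [ 0.36  0.4  -0.4   1.84  0.19  0.93 -0.9 ]
shift mm [-1.1 28.8 -0.7] turn [-0.04 -0.46  0.05]
```

View pics/s7.png

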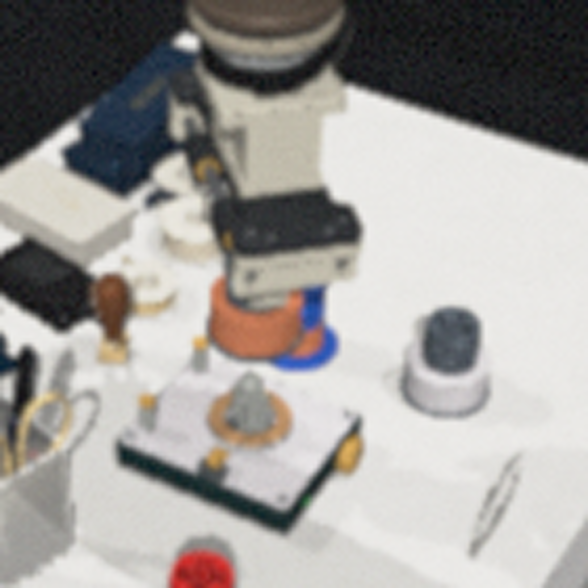

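Emit:
arm_command:
  plan:
    - [[-0.001, 0.015, -0.0007], [0, 0, 0]]
    - [[-0.001, 0.03, -0.0007], [0, 0, 0]]
    - [[-0.001, 0.033, -0.0007], [0, 0, 0]]
    - [[-0.001, 0.033, -0.0007], [0, 0, 0]]

```text
clock: 20.2
position: [0.5329, -0.0833, 0.1454]
ee_rot: [-0.737, 1.755, -1.754]
force: [0.2, -0.9, -1.2]
width: 0.428
```

```bash
python3 to.py .5333 -.0833 .134 46
```

```text
clock 20.2 pos [ 0.5329 -0.0833  0.1454] yaw [1.00e-02 8.00e-02 4.55e+01] F [ 0.25 -0.93 -1.16] T [ 0.002 -0.047  0.025] w 0.428 q [ 0.35  0.44 -0.39  1.88  0.22  0.86 -0.93]
shift mm [-0.3 11.4  0.3] turn [ 0.04 -0.5   0.06]
```

Emit:
arm_command:
  plan:
    - [[-0.0003, 0.004, 0.0003], [0, 0, 0]]
    - [[-0.0003, 0.008, 0.0003], [0, 0, 0]]
    - [[-0.0003, 0.012, 0.0003], [0, 0, 0]]
    - [[-0.0003, 0.012, 0.0003], [0, 0, 0]]

```text
clock: 20.6
position: [0.5333, -0.0818, 0.1334]
ee_rot: [-0.738, 1.753, -1.753]
force: [0.1, -0.1, -0.6]
width: 0.428
```

```bash
python3 to.py .5333 -.0833 .129 46
```

```text
clock 20.6 pos [ 0.5333 -0.0818  0.1334] yaw [2.000e-02 4.000e-02 4.562e+01] F [ 0.07 -0.14 -0.64] T [-0.071 -0.048  0.024] w 0.428 q [ 0.34  0.46 -0.39  1.89  0.23  0.83 -0.94]
shift mm [1.1 4.4 1. ] turn [ 0.03 -0.38  0.03]
```

Emit:
arm_command:
  plan:
    - [[0.001, 0.002, 0.001], [0, 0, 0]]
    - [[0.001, 0.004, 0.001], [0, 0, 0]]
    - [[0.001, 0.007, 0.001], [0, 0, 0]]
    - [[0.001, 0.007, 0.001], [0, 0, 0]]

```text
clock: 21.0
position: [0.5342, -0.0832, 0.1279]
ee_rot: [-0.736, 1.752, -1.753]
force: [-4.1, 0.8, 13.4]
width: 0.433
```

```bash
python3 to.py .5333 -.0833 .127 46
```

```text
clock 21.0 pos [ 0.5342 -0.0832  0.1279] yaw [-0.06 -0.06 45.62] F [-4.07  0.79 13.35] T [0.033 0.928 0.025] w 0.433 q [ 0.34  0.47 -0.38  1.9   0.23  0.82 -0.94]
shift mm [ 0.7  0.9 -0.5] turn [-0.07 -0.38 -0.03]
```

Emit:
arm_command:
  plan:
    - [[0.0006, -0.001, -0.0006], [0, 2, 0]]
    - [[0.0006, -0.001, -0.0006], [0, 4, 0]]
    - [[0.0006, -0.001, -0.0006], [0, 6, 0]]
    - [[0.0006, -0.001, -0.0006], [0, 8, 0]]
    - [[0.0006, -0.001, -0.0006], [0, 8, 0]]

```text
clock: 21.5
position: [0.5333, -0.0832, 0.1282]
ee_rot: [-0.625, 1.844, -1.845]
force: [1.0, 0.9, 5.4]
width: 0.427
```

```bash
python3 to.py .5333 -.0833 .127 46
```

```text
clock 21.5 pos [ 0.5333 -0.0832  0.1282] yaw [-3.000e-02 -5.000e-02  3.748e+01] F [0.98 0.88 5.4 ] T [-0.062 -0.023 -0.034] w 0.427 q [ 0.31  0.46 -0.35  1.9   0.21  0.82 -1.06]
shift mm [0.1 1.2 0.1] turn [-0.05 -8.52 -0.03]
```

Emit:
arm_command:
  plan:
    - [[0, 0, 0], [0, 2, 0]]
    - [[0, 0, 0], [0, 4, 0]]
    - [[0, 0, 0], [0, 6, 0]]
    - [[0, 0, 0], [0, 8, 0]]
    - [[0, 0, 0], [0, 8, 0]]

```text
clock: 22.0
position: [0.5331, -0.0832, 0.128]
ee_rot: [-0.508, 1.931, -1.932]
force: [1.4, -0.1, 3.5]
width: 0.428
```

```bash
python3 to.py .5333 -.0833 .127 46
```

```text
clock 22.0 pos [ 0.5331 -0.0832  0.128 ] yaw [-2.000e-02 -4.000e-02  2.953e+01] F [ 1.44 -0.1   3.54] T [-0.02  -0.218 -0.01 ] w 0.428 q [ 0.29  0.46 -0.31  1.9   0.19  0.81 -1.18]
shift mm [-0.1  1.   0.2] turn [ -0.03 -16.47  -0.03]
```

Emit:
arm_command:
  plan:
    - [[0, 0, 0], [0, -8, 0]]
    - [[0, 0, 0], [0, -15, 0]]
    - [[0, 0.001, 0], [0, -18, 0]]
    - [[0, 0.001, 0], [0, -20, 0]]
    - [[0, 0.001, 0], [0, -22, 0]]

```text
clock: 22.5
position: [0.5336, -0.0832, 0.128]
ee_rot: [-0.813, 1.681, -1.683]
force: [-1.2, 0.1, 14.6]
width: 0.429
```

```bash
python3 to.py .5333 -.0833 .127 46
```

```text
clock 22.5 pos [ 0.5336 -0.0832  0.128 ] yaw [-0.06 -0.09 51.7 ] F [-1.16  0.12 14.6 ] T [ 0.011  0.254 -0.06 ] w 0.429 q [ 0.36  0.47 -0.41  1.9   0.25  0.82 -0.85]
shift mm [ 0.3  1.  -0.2] turn [-0.09  5.7  -0.06]
```

Emit:
arm_command:
  plan:
    - [[0, 0, 0], [0, -2, 0]]
    - [[0, 0, 0], [0, -4, 0]]
    - [[0, 0, 0], [0, -6, 0]]
    - [[0, 0, 0], [0, -8, 0]]
    - [[0, 0, 0], [0, -8, 0]]

```text
clock: 23.0
position: [0.5339, -0.0831, 0.128]
ee_rot: [-0.909, 1.585, -1.588]
force: [-0.7, 0.1, 13.4]
width: 0.43
```

```bash
python3 to.py .5333 -.0833 .127 46
```

```text
clock 23.0 pos [ 0.5339 -0.0831  0.128 ] yaw [-0.08 -0.12 59.7 ] F [-0.74  0.06 13.38] T [-0.027  0.143  0.003] w 0.43 q [ 0.39  0.48 -0.45  1.89  0.27  0.83 -0.73]
shift mm [ 0.4  1.  -0.4] turn [-0.12 13.7  -0.08]
```

Emit:
arm_command:
  plan:
    - [[0, 0, 0], [0, -2, 0]]
    - [[0, 0, 0], [0, -4, 0]]
    - [[0, 0, 0], [0, -6, 0]]
    - [[0, 0, 0], [0, -8, 0]]
    - [[0, 0, 0], [0, -10, 0]]

```text
clock: 23.5
position: [0.5339, -0.083, 0.128]
ee_rot: [-1.018, 1.463, -1.466]
force: [-0.3, 1.2, 13.0]
width: 0.429
```

```bash
python3 to.py .5333 -.0833 .127 46
```

```text
clock 23.5 pos [ 0.5339 -0.083   0.128 ] yaw [-0.09 -0.12 69.71] F [-0.31  1.24 13.01] T [ 0.129  0.016 -0.104] w 0.429 q [ 0.42  0.48 -0.49  1.89  0.3   0.84 -0.58]
shift mm [ 0.5  1.  -0.5] turn [-0.12 23.71 -0.07]
```

Emit:
arm_command:
  plan:
    - [[0, 0, 0], [0, -2, 0]]
    - [[0, 0, 0], [0, -4, 0]]
    - [[0, 0, 0], [0, -6, 0]]
    - [[0, 0, 0], [0, -8, 0]]
    - [[0, 0, 0], [0, -10, 0]]

```text
clock: 24.0
position: [0.5338, -0.0828, 0.1276]
ee_rot: [-1.117, 1.339, -1.341]
force: [1.3, 0.6, 7.5]
width: 0.43
```

```bash
python3 to.py .5333 -.0833 .127 46
```

```text
clock 24.0 pos [ 0.5338 -0.0828  0.1276] yaw [-7.000e-02 -1.200e-01  7.973e+01] F [1.29 0.61 7.51] T [ 0.406 -0.399 -0.067] w 0.43 q [ 0.45  0.49 -0.53  1.89  0.33  0.84 -0.43]
shift mm [ 0.6  0.6 -0.4] turn [-0.1  33.73 -0.08]
```

Emit:
arm_command:
  plan:
    - [[0, 0, 0], [0, -2, 0]]
    - [[0, 0, 0], [0, -4, 0]]
    - [[0, 0, 0], [0, -4, 0]]

```text
clock: 24.3
position: [0.5334, -0.0824, 0.1271]
ee_rot: [-1.154, 1.289, -1.289]
force: [2.0, 2.6, 5.4]
width: 0.429
```

```bash
python3 to.py .5333 -.0833 .127 46
```

```text
clock 24.3 pos [ 0.5334 -0.0824  0.1271] yaw [-0.   -0.09 83.72] F [1.95 2.58 5.36] T [ 0.502 -0.46  -0.018] w 0.429 q [ 0.46  0.5  -0.55  1.89  0.34  0.85 -0.37]
shift mm [0.9 0.1 0. ] turn [-3.000e-02  3.772e+01 -8.000e-02]
```

Emit:
arm_command:
  plan:
    - [[0, 0, 0], [0, -2, 0]]
    - [[0, 0, 0], [0, -4, 0]]
    - [[0, 0, 0], [0, -4, 0]]

```text
clock: 24.6
position: [0.5324, -0.0835, 0.1264]
ee_rot: [-1.191, 1.239, -1.238]
force: [1.1, 0.3, 0.2]
width: 0.426
```

```bash
python3 to.py .5333 -.0833 .127 46
```

```text
clock 24.6 pos [ 0.5324 -0.0835  0.1264] yaw [4.000e-02 5.000e-02 8.772e+01] F [1.09 0.26 0.16] T [ 0.246 -0.403 -0.007] w 0.426 q [ 0.47  0.5  -0.57  1.89  0.35  0.85 -0.32]
shift mm [-0.2 -0.6  0.9] turn [5.000e-02 4.172e+01 3.000e-02]
```

Emit:
arm_command:
  plan:
    - [[0, 0.001, 0.0007], [0, -2, 0]]
    - [[0, 0.003, 0.0007], [0, -2, 0]]
    - [[0, 0.005, 0.0007], [0, -2, 0]]
    - [[0, 0.006, 0.0007], [0, -2, 0]]

```text
clock: 25.0
position: [0.5333, -0.0834, 0.1206]
ee_rot: [-1.206, 1.214, -1.214]
force: [-0.6, 0.5, 2.2]
width: 0.43
```

```bash
python3 to.py .5333 -.0833 .11 90
```

```text
clock 25.0 pos [ 0.5333 -0.0834  0.1206] yaw [1.000e-02 2.000e-02 8.961e+01] F [-0.61  0.55  2.19] T [0.069 0.018 0.051] w 0.43 q [ 0.47  0.51 -0.57  1.89  0.36  0.84 -0.29]
shift mm [-0.1 10.6 -0. ] turn [ 0.02 -0.39  0.01]
```

Meshed (underside about 62 mm, below the spline tops at 70 mm). Sliding down.

Emit:
arm_command:
  plan:
    - [[0, 0.004, 0], [0, 0, 0]]
    - [[0, 0.008, 0], [0, 0, 0]]
    - [[0, 0.012, 0], [0, 0, 0]]
    - [[0, 0.016, 0], [0, 0, 0]]
    - [[0, 0.016, 0], [0, 0, 0]]

```text
clock: 25.5
position: [0.5333, -0.0833, 0.1043]
ee_rot: [-1.207, 1.214, -1.214]
force: [1.0, 0.6, -2.1]
width: 0.426
```

```bash
python3 to.py .5333 -.0833 .0945 90
```

```text
clock 25.5 pos [ 0.5333 -0.0833  0.1043] yaw [1.000e-02 2.000e-02 8.964e+01] F [ 0.99  0.58 -2.06] T [-0.031 -0.313  0.218] w 0.426 q [ 0.46  0.53 -0.56  1.91  0.38  0.81 -0.31]
shift mm [ 0.   9.8 -0. ] turn [ 0.02 -0.36  0.  ]
```

Emit:
arm_command:
  plan:
    - [[0, 0.003, 0], [0, 0, 0]]
    - [[0, 0.006, 0], [0, 0, 0]]
    - [[0, 0.008, 0], [0, 0, 0]]
    - [[0, 0.008, 0], [0, 0, 0]]

```text
clock: 25.9
position: [0.5334, -0.0833, 0.0974]
ee_rot: [-1.207, 1.214, -1.214]
force: [-2.8, -0.6, 12.0]
width: 0.429
```

Emit:
arm_command:
  plan:
    - [[0, 0.001, 0], [0, 0, 0]]
    - [[0, 0.002, 0], [0, 0, 0]]
    - [[0, 0.002, 0], [0, 0, 0]]

```text
clock: 26.2
position: [0.5335, -0.0833, 0.0959]
ee_rot: [-1.207, 1.213, -1.215]
force: [-5.9, -0.8, 17.5]
width: 0.426
```

Emit:
arm_command:
  plan:
    - [[0, 0.001, 0], [0, 0, 0]]
    - [[0, 0.001, 0], [0, 0, 0]]

```text
clock: 26.4
position: [0.5334, -0.0833, 0.095]
ee_rot: [-1.207, 1.213, -1.215]
force: [-6.6, 0.4, 18.9]
width: 0.433
```

```bash
python3 to.py .5333 -.0833 .0945 90
```

```text
clock 26.4 pos [ 0.5334 -0.0833  0.095 ] yaw [-6.000e-02  4.000e-02  8.963e+01] F [-6.59  0.37 18.9 ] T [-0.022  1.424  0.18 ] w 0.433 q [ 0.46  0.55 -0.55  1.91  0.39  0.79 -0.32]
shift mm [ 0.   0.5 -0.1] turn [-0.01 -0.37  0.06]
```

Emit:
arm_command:
  plan:
    - [[0, 0, -0.001], [0, 0, 0]]
    - [[0, 0.001, -0.001], [0, 0, 0]]
    - [[0, 0.001, -0.001], [0, 0, 0]]

```text
clock: 26.7
position: [0.5334, -0.0833, 0.0946]
ee_rot: [-1.205, 1.212, -1.216]
force: [-5.5, -0.5, 22.5]
width: 0.426
```

Emit:
arm_command:
  plan:
    - [[0, 0.001, -0.0005], [0, 0, 0]]
    - [[0, 0.001, -0.0005], [0, 0, 0]]

```text
clock: 26.9
position: [0.5333, -0.0833, 0.0945]
ee_rot: [-1.205, 1.211, -1.217]
force: [-7.3, -0.6, 33.5]
width: 0.431
```

Emit:
arm_command:
  plan:
    - [[0, 0.001, 0], [0, 0, 0]]
    - [[0, 0.001, 0], [0, 0, 0]]

```text
clock: 27.1
position: [0.5335, -0.0833, 0.0943]
ee_rot: [-1.205, 1.21, -1.217]
force: [-11.4, -1.0, 42.9]
width: 0.425
```

```bash
python3 to.py .5333 -.0833 .0945 90
python3 - <<'E'
from h import *
im=get_image("scene");save(im,"s8.png",(230,110,330,210),6)
E
```

```text
clock 27.1 pos [ 0.5335 -0.0833  0.0943] yaw [-2.600e-01 -7.000e-02  8.963e+01] F [-11.43  -0.97  42.87] T [-0.121  2.574  0.167] w 0.425 q [ 0.46  0.54 -0.55  1.92  0.4   0.78 -0.32]
shift mm [ 0.  -0.2 -0.2] turn [-0.21 -0.37  0.12]
```

View pics/s8.png

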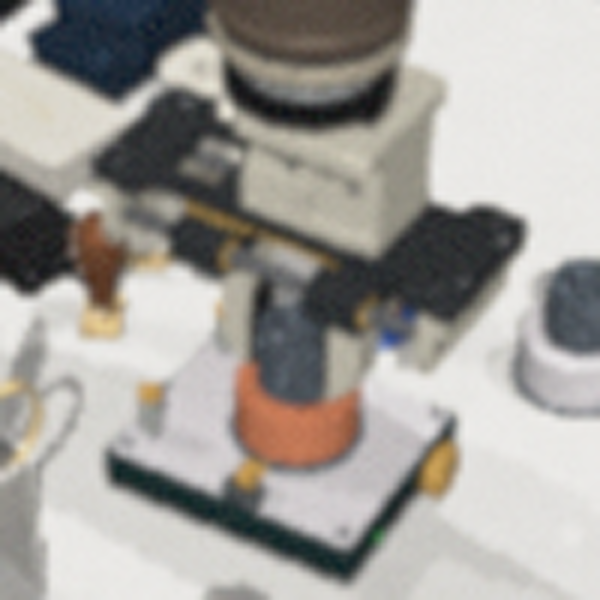

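Emit:
arm_command:
  plan:
    - [[0, -0.0013, -0.0007], [0, 0, 0]]
    - [[0, -0.0013, -0.0007], [0, 0, 0]]
    - [[0, -0.0013, -0.0007], [0, 0, 0]]
    - [[0, -0.0013, -0.0007], [0, 0, 0]]
  squeeze: 50

```text
clock: 27.55
position: [0.5333, -0.0833, 0.0945]
ee_rot: [-1.204, 1.21, -1.217]
force: [-3.2, -1.1, 24.9]
width: 0.429
```

```bash
python3 to.py .5333 -.0833 .0945 90
python3 - <<'E'
from h import *
im=get_image("scene");save(im,"s9.png",None,1.5)
print(place_of(im,"copper_roll_mid")[:2],proj(im,[.5333,-.0833,.068]))
im=get_image("top");save(im,"t9.png",None,1.5)
E
python3 to.py
```

```text
clock 27.55 pos [ 0.5333 -0.0833  0.0945] yaw [-0.25 -0.15 89.63] F [-3.22 -1.09 24.88] T [-0.108  0.832  0.207] w 0.429 q [ 0.46  0.54 -0.55  1.92  0.4   0.78 -0.32]
shift mm [ 0. -0. -0.] turn [-0.26 -0.37  0.06]
[{'point': [279.6, 168.7], 'confidence': 0.64}] [[278.77500821 172.59475019]]
clock 27.7 pos [ 0.5333 -0.0833  0.0944] yaw [-0.25 -0.15 89.63] F [-2.59 -0.6  24.91] T [-0.154  0.8    0.235] w 0.426 q [ 0.46  0.54 -0.55  1.92  0.4   0.78 -0.32]
```

View pics/s9.png

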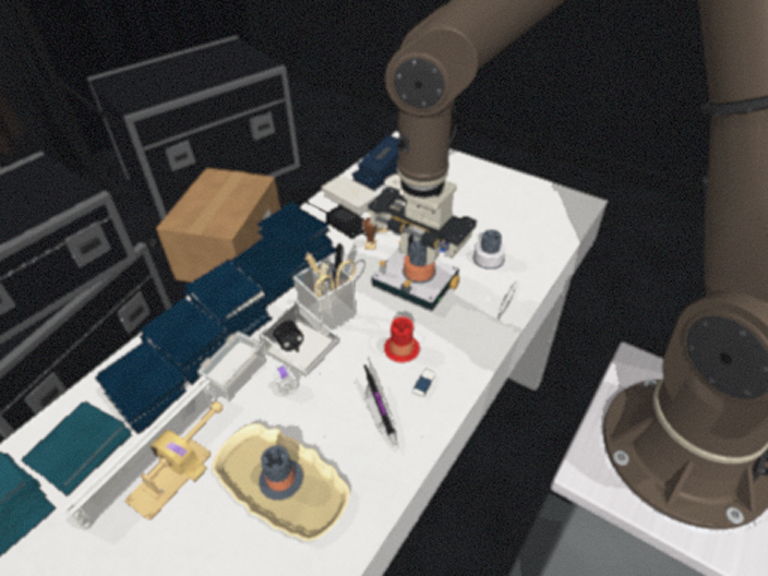

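View pics/t9.png

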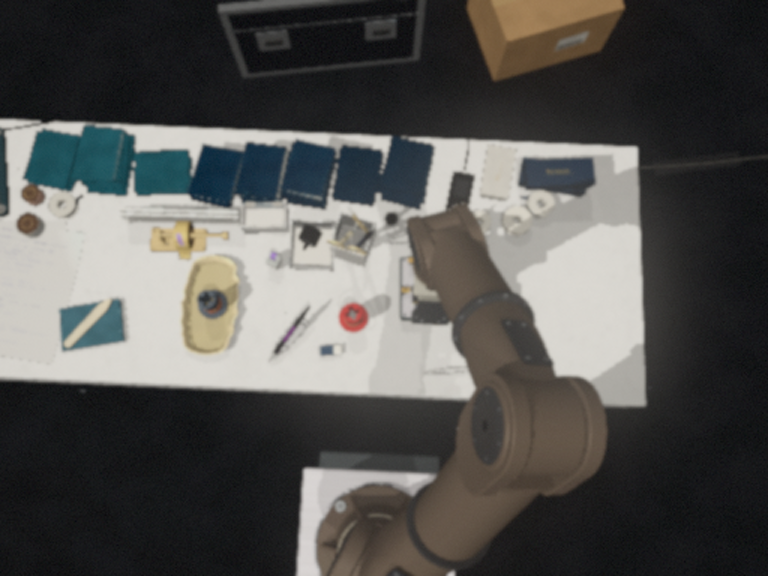

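Run:
```python
from cell import sign_off
print(sign_off())
```

```text
the job is handed in; nothing more can be done
None
```

The foil roll is changed and the job is handed in at 27.7 s. The arm is still gripping the copper roll and pressing it down, so you can slide the latch over.

**Empty spool:** I lifted it straight off the spindle and stood it upright in the brass tray. The last pictures show it there.

**Copper roll:** My camera estimate of its keyway angle was about 40° off, so it first sat on the spline tops. I turned it under light pressure until it dropped into mesh, then slid it down. Travel from the cork plate to the stop was about 8.3 mm against the expected 8 mm. There the downward force rose from 22 to 43 N over only 0.3 mm, which shows it is on the stop. I eased the push to about 25 N with a 50 N grip and held it there.

**Checks that fell short:**
- The plate's position could only be judged from height and force, because the gripper hides it from the cameras.
- A small sideways force of about 3 N remains in the final pose.
- When I set the spool in the tray, it was pressed down with about 25 N for a moment.

**Left in place:** The silver roll, stamp, eraser and film dispenser were not touched, and the last scene picture shows them where they were.

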